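# Fit the fuse and lock its keeper bar with the pin

### The arm

A 6-joint arm with a two-finger parallel gripper is mounted at the origin on the work surface. World frame = base frame: x ahead of the robot, y to its left, z up, the work surface at z = 0. Lengths are in m, angles in rad, forces in N, time in s.
With the tool pointing down it reaches from about 0.375 to 0.9 m from the base axis. Payload 3.1 kg.
Tool frame: the origin (TCP) lies at the very end of the fingers, on their centre line; the grasp point (between the pads) lies 19 mm behind it (robot.hold_point_z is the z of the grasp point in the tool frame, in m); z points along the fingers, y is the direction in which the jaws open and shut (so a half turn about z gives the same grasp; the last joint's range is limited). The gripper opens to 87 mm and grips with 3 to 60 N. Pads are 19 mm wide; open, the fingers measure 117 mm over their backs; the gripper's body (75 mm by 190 mm) begins 51 mm behind the grasp point.
Start: joints at [1.167, 0.527, 1.433, -0, 1.181, -0.178], TCP at [0.14, 0.609, 0.183] pointing down, gripper open.
Joint ranges: [-3.08, 3.08], [-0.75, 2.2], [0.22, 2.44], [-1.43, 4.57], [0, 2.65], [-2.85, 2.85]. Speed limits (rad/s): [2.79, 2.79, 3.14, 3.14, 3.14, 3.14].

### API

Orientations are given as a unit quaternion [x, y, z, w].
In Python, from rig import robot, viewer, spotter gives the robot as it stands.
- The arm moves only by the shell command python3 -m crank 'ROWS' [FORCE]. ROWS is text: rows parted by semicolons, each of 7 numbers parted by spaces: the turn, a rotation vector about the tool's x, y, z in units of 5 degrees (1.0 is 5 degrees), then the shift along the tool's x, y, z in units of 40 mm (1.0 is 40 mm), then the gripper's target within -1 to 1 (shut at 1, half-way at 0, fully open at -1). A call has 1 to 5 rows; each row shifts and turns the pose as measured when the row begins, along the tool's axes as they then stand; what a row does not reach is not made up. A row lasts 1/8 s, in which the tool goes at most 62.5 mm and 10.7 degrees, less where a joint would pass 70% of its speed; a pose out of reach is approached as far as the arm can. A call is refused whole if a number of a shift passes 1 or a number of a turn 1, either way. A call with a gripper value outside its range is refused whole. The fingers move at their own pace and stop on an object; FORCE is the grip in N (left out, the last holds). Time passes only in rows, so rows that do not move let the fingers close. It gives the time, the measured TCP pose, the force and the opening at its end, in the units of the state.
- robot.get_obs(): the state, without advancing time (a new reading comes with each control period).
- viewer.camera(name): name is "side" or "top" or "wrist"; returns a dict with "img" (480x640x3 uint8, red, green, blue), "camera_matrix" (3x3 intrinsics, pixels), "xyz" and "attitude" of the camera in the world. Camera axes: x right, y down, z forward; pixel columns grow to the right and rows downward; lengths in m; the calibration is good to about 2 mm. A picture is of the moment at which its call begins. There is no depth.
- robot.hand_in(): hands the job in, once; it reports no verdict.
Trained networks look in a picture, given as the dict that the camera call returned (one of the last four; its "shot" number tells which), for a name from the list of things; names that differ only in an ending like _2 or _b are one class to them, and where a whole thing is asked for, a point or a joint stands for the part that bears it (a point fixed in the world has none). Each returns a list of dicts, best first, with "score" (0 to 1); they miss things now and then, are a little off and sometimes report something else, mostly with a low value. They report only what shows in the picture. A call takes as long as a camera call. They do not tell look-alikes from the thing itself.
- spotter.boxes_of(name, picture): "at" ([x, y, z] in m, in the coordinates of the camera as it stood for that picture, good to about 4 mm: the middle of the surface that is visible of it).
The state is a dict: "time": time; "q": joint angles; "joint_velocities": joint speeds; "joint_torque": joint torques, N m; "position": TCP position; "tool_rot": TCP orientation; "ft_force": force on the tool from outside, world axes, zero at the start; "moment": the same for the moment, N m; "grip_width": finger opening in m.
Only numpy, scipy, OpenCV 4.12 (cv2) and the standard library are available. Lean on these libraries where they do the work, as an engineer would, in place of code of your own. Each camera call takes 0.05 s, during which the arm holds its last target.

### The job

Press the loose fuse down into the spring clips of the fuse carrier until it is fully home. Then swing the keeper bar across over it until the hole in the bar lies over the hole in the carrier's boss, and push the locking pin down through both holes until its handle sits on the bar. Leave the multimeter, screwdriver, tape roll and battery where they are.

Things in the scene. Friction and masses are not known exactly. Their poses are not given: they have to be found in the camera images.
- fuse_mid (a point): Centre of the loose fuse: white ceramic block 32 (x) x 42 (y) x 32 (z) mm with a round steel cap, 20 mm across and 24 mm long, at each end along its own y (90 mm overall, 120 g). It starts lying on the bench, centre 16 mm up, own z up; grip the block across its 32 mm x width. It may go in either way round.
- carrier: Fixed cast aluminium fuse carrier, base 200 (x) x 130 (y) x 10 mm; origin at the middle of its underside, on the bench. x runs from the bar's post (at x = -78 mm; 22 mm across, 72 mm high) to the boss (x = +70), y along the seated fuse. Two steel spring clips, 12 mm wide, tops 55 mm above the bench, stand at y = -33 and +33; between them is a low black stop, 19 mm high.
- clip_seat (a point): Where the fuse's centre lies when home: above the carrier's middle, 36 mm above the bench; carrier's axes. The end caps go into the two clips, the block between them (54 mm apart). The clips are open at the top; their sprung jaws give way as the fuse is pushed straight down (5 to 10 N, first touching 17 mm above home) and close over the caps, which then rest on saddles.
- boss_hole (a point): Centre of the mouth of the hole in the carrier's boss, a square aluminium block 36 x 36 mm whose flat top is 55.5 mm above the bench, at x = +70, y = 0 mm in the carrier's frame. The upright hole is 12 mm wide and 42 mm deep. Carrier's axes.
- keeper (a joint): Angle (rad) of the keeper bar about its upright post: 0 when it lies over the fuse, along the carrier's +x, its hole exactly over the boss hole; it grows as the bar swings towards the carrier's +y. Starts swung away at 1.05 to 1.5. Turns from -0.5 to 1.9 with no stop or catch at 0, easily (0.2 N at the tip), and stays where it is left.
- bar_hole (a point): Centre of the 12 mm hole in the keeper bar at its top face, 65 mm above the bench, 148 mm from the post's axis. The bar is level flat steel, 18 mm wide (26 mm at the hole), 8 mm thick, underside 57 mm above the bench (1.5 mm above the boss), its end 206 mm from the post's axis. x axis along the bar, away from the post.
- bar_grip (a point): Middle of the bar's free end, beyond the hole: 182 mm from the post's axis, 61 mm above the bench, where the bar (18 mm wide, 8 mm thick) can be pinched across its width from above. x axis along the bar, away from the post.
- pin_grip (a point): Centre of the locking pin's handle: an upright black cylinder 18 mm across and 50 mm high, on a steel shank 10 mm across and 40 mm long whose last 9 mm taper to a 4 mm nose, 65 mm below this point (60 g in all). It starts upright in a fixed grey block, 60 x 60 x 45 mm, its handle resting on the block's top (this point 70 mm above the bench).
- pin_seat (a point): Middle of the underside of the pin's handle, 25 mm below pin_grip and 40 mm above the nose tip; with the pin fully home it rests on the bar's top, 9.5 mm above point boss_hole.
- meter: Multimeter lying face up, 75 x 145 x 34 mm, origin in the middle of its underside; a bystander.
- screwdriver: Screwdriver lying on the bench, origin in the middle of its underside; a bystander.
- tape_roll: Roll of black tape lying flat, 68 mm across, 19 mm high, origin in the middle of its underside; a bystander.
- battery: Small black battery, 65 x 110 x 92 mm, origin in the middle of its underside; a bystander.
There are look-alikes about, which are no part of the job. What is shaped like the part that bears pin_grip but blue is not meant.

How it is judged:
By the outcome, as a careful person would: the job done as asked, in the order asked, and still so for the second after the job is handed in, with the robot touching nothing.
It also fails if it takes over 72 s, if anything falls off the work surface, if the arm or the gripper's body presses on something with over 40 N, if the wrist force passes 120 N, or if a joint passes its speed limit or range.

## Working session

There is one attempt and no reset: what is moved stays moved. The work goes in short steps, Python scripts to look and compute and a shell command to move; the robot and the scene stay as the last step left them, time stands still between calls to the robot, and variables do not carry over. Pictures are saved under pics/ and viewed, and the job is handed in when it is done.

```bash
ls; mkdir -p pics; cat > h.py <<'E'
import numpy as np, cv2
from rig import robot, viewer, spotter
from scipy.spatial.transform import Rotation as R
def cam(name,fn=None):
    p=viewer.camera(name)
    if fn: cv2.imwrite('pics/'+fn,cv2.cvtColor(p['img'],cv2.COLOR_RGB2BGR))
    return p
def att(p):
    a=np.array(p['attitude'],float)
    return a if a.shape==(3,3) else R.from_quat(a.ravel()).as_matrix()
def w(p,at): return att(p)@np.array(at)+np.array(p['xyz'])
def proj(p,X):
    c=att(p).T@(np.array(X,float)-np.array(p['xyz'])); u=np.array(p['camera_matrix'])@c; return u[:2]/u[2]
def ray(p,uv,z):
    d=att(p)@np.linalg.solve(np.array(p['camera_matrix']),[uv[0],uv[1],1.0]); o=np.array(p['xyz'])
    return o+d*(z-o[2])/d[2]
def st():
    o=robot.get_obs(); m=R.from_quat(o['tool_rot']).as_matrix()
    print('t',o['time'],'pos',np.round(o['position'],4),'\nR',np.round(m,3).tolist(),'F',np.round(o['ft_force'],1),'w',round(o['grip_width'],4),'q',np.round(o['q'],3)); return o,m
def go(target,yaw=None,off=0):
    """print tool-frame shift (units) to bring TCP to target; yaw= desired world heading of tool y (mod pi)"""
    o,m=st(); d=m.T@(np.array(target)-np.array(o['position'])); print('shift units',np.round(d/0.04,3))
    if yaw is not None:
        cur=np.arctan2(m[1,1],m[0,1]); e=(yaw-cur+np.pi/2)%np.pi-np.pi/2
        # tool z down: +rot about tool z lowers world yaw
        print('turn z units',round(-e/np.radians(5),3))
    z=m[:,2]; v=np.cross(z,[0,0,-1]); print('tilt units xy',np.round(m.T@v/np.radians(5),3))
E
python3 - <<'E'
from h import *
st()
P={}
for n in ['top','side']:
    p=cam(n,n+'0.png'); P[n]=p
    print(n,np.round(p['xyz'],3),p['attitude'])
    for k in ['fuse_mid','carrier','keeper','pin_grip','meter','screwdriver','tape_roll','battery']:
        for b in spotter.boxes_of(k,p): 
            if b['score']>.2: X=w(p,b['at']); print(k,round(b['score'],2),np.round(X,3),np.round(proj(p,X)))
E
```

```text
pics
t 0.0 pos [0.1395 0.6084 0.182 ] 
R [[-0.975, 0.224, -0.001], [0.224, 0.975, -0.002], [0.0, -0.002, -1.0]] F [ 0.4 -0.2  0.3] w 0.0873 q [ 1.167  0.528  1.434  0.     1.181 -0.179]
top [ 0.375 -0.034  1.516] [ 0.71135248 -0.69731565  0.06328374 -0.06102212]
fuse_mid 0.61 [ 0.49  -0.165  0.035] [365. 285.]
carrier 0.81 [0.521 0.081 0.012] [267. 272.]
keeper 0.65 [0.494 0.17  0.064] [228. 280.]
keeper 0.33 [0.609 0.332 0.022] [168. 234.]
pin_grip 0.59 [ 0.448 -0.339  0.088] [441. 303.]
pin_grip 0.47 [ 0.524 -0.327  0.093] [436. 270.]
meter 0.65 [ 0.694 -0.22   0.032] [387. 205.]
screwdriver 0.8 [0.607 0.331 0.024] [168. 235.]
tape_roll 0.73 [0.795 0.013 0.023] [296. 166.]
battery 0.89 [ 0.672 -0.419  0.081] [472. 211.]
battery 0.64 [ 0.492 -0.162  0.032] [364. 285.]
battery 0.36 [0.525 0.081 0.01 ] [267. 270.]
side [ 0.397 -0.759  0.909] [ 0.91975677 -0.1582544   0.06374998 -0.35346708]
carrier 0.64 [0.518 0.058 0.007] [254. 251.]
keeper 0.67 [0.489 0.161 0.066] [226. 204.]
pin_grip 0.73 [0.499 0.161 0.066] [231. 202.]
pin_grip 0.7 [ 0.535 -0.414  0.075] [336. 433.]
pin_grip 0.66 [ 0.449 -0.354  0.073] [272. 417.]
pin_grip 0.62 [ 0.526 -0.342  0.089] [315. 391.]
meter 0.6 [ 0.693 -0.231  0.037] [382. 326.]
meter 0.31 [0.493 0.161 0.062] [228. 205.]
screwdriver 0.68 [0.609 0.311 0.023] [263. 166.]
tape_roll 0.94 [0.79  0.001 0.013] [380. 237.]
tape_roll 0.62 [0.523 0.068 0.011] [254. 247.]
battery 0.78 [ 0.672 -0.441  0.085] [425. 418.]
```

View pics/top0.png

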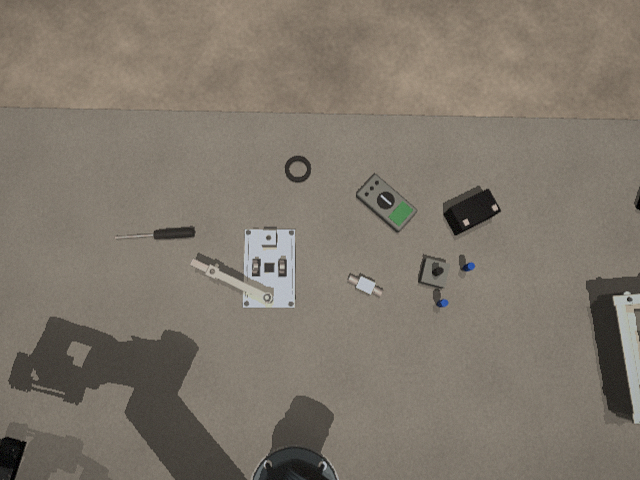

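View pics/side0.png

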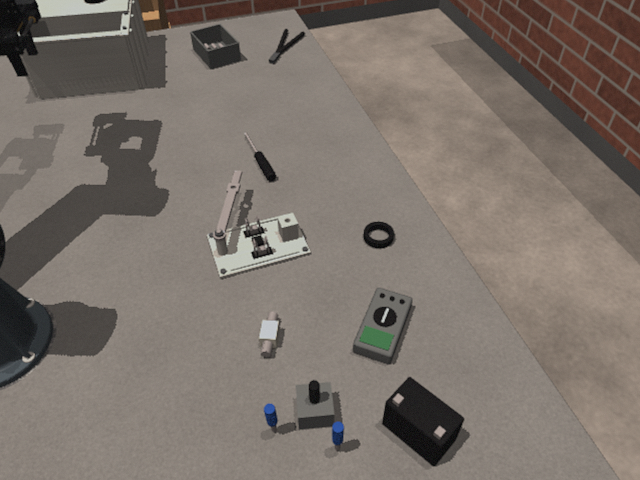

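```bash
python3 - <<'E'
import cv2
i=cv2.imread('pics/top0.png')
c=i[215:335,200:330];cv2.imwrite('pics/c1.png',cv2.resize(c,None,fx=6,fy=5.0*6/5*0.83,interpolation=cv2.INTER_CUBIC)[:600,:800])
c=i[250:340,335:455];cv2.imwrite('pics/c2.png',cv2.resize(c,None,fx=6,fy=6,interpolation=cv2.INTER_CUBIC))
j=cv2.imread('pics/side0.png')
c=j[365:465,240:370];cv2.imwrite('pics/c3.png',cv2.resize(c,None,fx=6,fy=6,interpolation=cv2.INTER_CUBIC))
E
```

```text
(no output)
```

View pics/c1.png

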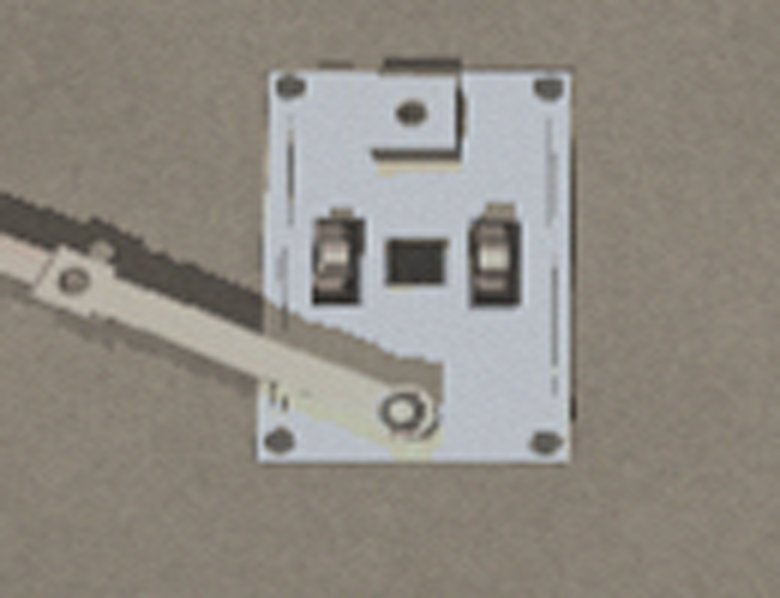

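View pics/c2.png

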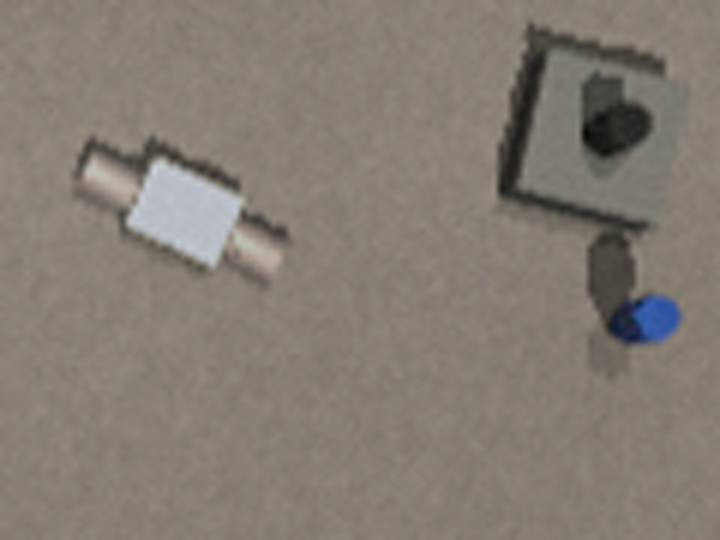

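View pics/c3.png

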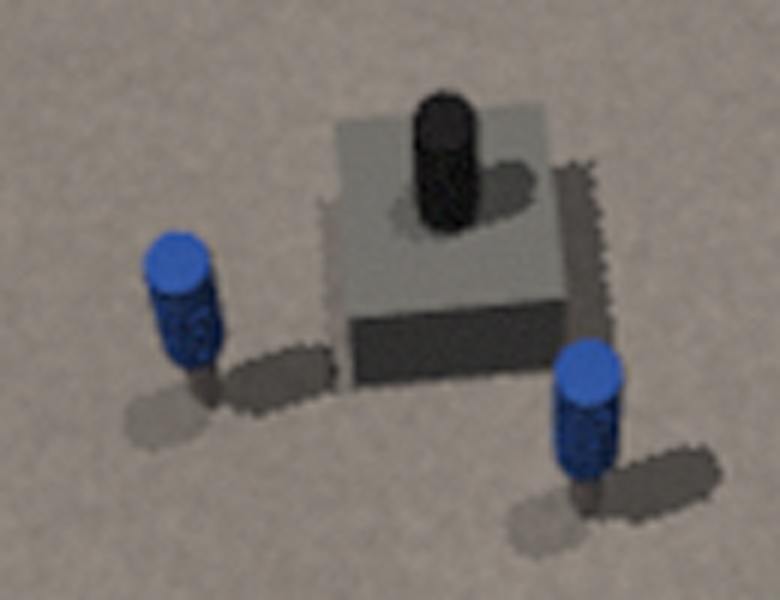

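Top view, the candidates for each part:
- **Pin:** the black handle at (437,270) standing in the grey block. The blue look-alikes are at (470,267) and (444,303). By colour and block, the black one is the pin, and the close crop confirms it.
- **Fuse:** the white block with steel caps at (365,285). It is the only one.
- **Carrier:** at (268,268), with the bar swung out towards image left (tip at about 195,263).

```bash
cat > m0.py <<'E'
from h import *
p=cam('top')
f1=lambda x,y:(200+x/6,215+y/4.98)
f2=lambda x,y:(335+x/6,250+y/6)
for n,(x,y),z in [('c',(268,70),.01),('c',(572,70),.01),('c',(570,462),.01),('c',(258,462),.01),('post',(403,411),.072),('boss',(411,113),.0555),('clipL',(337,257),.05),('clipR',(496,257),.05),('stop',(416,262),.019),('barhole',(74,280),.065)]:
    print(n,np.round(ray(p,f1(x,y),z),4))
q=[ray(p,f2(*a),.032) for a in [(163,155),(243,198),(210,268),(125,225)]]
print('fuse',np.mean(q,0),'long axis',np.degrees(np.arctan2(*(q[1]-q[0]+q[2]-q[3])[[1,0]])), 'sides',np.linalg.norm(q[1]-q[0]),np.linalg.norm(q[3]-q[0]))
e=[ray(p,f2(*a),.02) for a in [(95,170),(270,252)]]; print(np.mean(e,0),np.degrees(np.arctan2(*(e[1]-e[0])[[1,0]])))
print('pin',ray(p,f2(622,124),.095))
E
python3 m0.py
python3 -m crank '0 0 0 0 0 0 -1' 20; python3 - <<'E'
from h import *
p=cam('wrist','w0.png'); print(np.round(p['xyz'],3),p['attitude']); o,m=st(); print(np.round(m.T@(np.array(p['xyz'])-o['position']),4),np.round(m.T@att(p),3))
E
```

```text
c [0.6288 0.141  0.01  ]
c [0.6315 0.0122 0.01  ]
c [0.4329 0.008  0.01  ]
c [0.4304 0.1372 0.01  ]
post [0.4535 0.0734 0.072 ]
boss [0.6008 0.0763 0.0555]
clipL [0.5294 0.1045 0.05  ]
clipR [0.5307 0.0396 0.05  ]
stop [0.5308 0.0744 0.019 ]
barhole [0.5145 0.2087 0.065 ]
fuse [ 0.49064313 -0.16603701  0.032     ] long axis -116.52159559653578 sides 0.03717606231586494 0.03295460908249198
[ 0.49176049 -0.16590101  0.02      ] -114.07059898981113
pin [ 0.52369086 -0.33316332  0.095     ]
time: 1.08
position: [0.1399, 0.6091, 0.183]
tool_rot: [0.113, 0.994, 0.0, 0.0]
ft_force: [0.3, 0.3, 0.3]
grip_width: 0.0868
[0.07  0.626 0.384] [0.7754092  0.61736262 0.08273427 0.10372565]
t 1.125 pos [0.1399 0.6091 0.183 ] 
R [[-0.975, 0.224, -0.0], [0.224, 0.975, 0.0], [0.0, 0.0, -1.0]] F [ 0.5 -0.1 -0.5] w 0.0872 q [ 1.166  0.527  1.433  0.     1.181 -0.179]
[ 7.220e-02  2.000e-04 -2.015e-01] [[-0.    -0.965 -0.263]
 [ 1.    -0.     0.   ]
 [-0.    -0.263  0.965]]
```

```bash
python3 -m crank '0 0 1 -0.93 -0.58 0 -1; 0 0 0 -0.93 -0.58 0 -1; 0 0 0 -0.93 -0.58 0 -1; 0 0 0 -0.93 -0.58 0 -1; 0 0 0 -0.93 -0.58 0 -1' 
python3 -m crank '0 0 0 -0.93 -0.58 0 -1; 0 0 0 -0.93 -0.58 0 -1; 0 0 0 -0.93 -0.58 0 -1; 0 0 0 -0.93 -0.58 0 -1; 0 0 0 -0.93 -0.58 0 -1' 
python3 - <<'E'
from h import *
go([.49,-.166,.18],np.radians(-25))
E
```

```text
time: 1.75
position: [0.2864, 0.4429, 0.1831]
tool_rot: [0.154, 0.988, 0.002, 0.001]
ft_force: [-0.5, -0.2, -0.4]
grip_width: 0.0867
time: 2.38
position: [0.4335, 0.2706, 0.1841]
tool_rot: [0.154, 0.988, 0.003, 0.002]
ft_force: [-0.3, 0.6, -0.5]
grip_width: 0.0872
t 2.375 pos [0.4335 0.2706 0.1841] 
R [[-0.953, 0.304, 0.006], [0.304, 0.953, 0.006], [-0.004, 0.007, -1.0]] F [-0.3  0.6 -0.5] w 0.0872 q [ 0.337  0.37   1.72   0.004  1.045 -0.927]
shift units [-4.664 -9.969  0.048]
turn z units -16.54
tilt units xy [0.084 0.043 0.   ]
```

```bash

python3 -m crank '0 0 0 -0.4 -0.9 0 -1; 0 0 0 -0.4 -0.9 0 -1; 0 0 0 -0.4 -0.9 0 -1; 0 0 0 -0.4 -0.9 0 -1; 0 0 0 -0.4 -0.9 0 -1' 
python3 -m crank '0 0 0 -0.4 -0.9 0 -1; 0 0 0 -0.4 -0.9 0 -1; 0 0 0 -0.4 -0.9 0 -1; 0 0 0 -0.4 -0.9 0 -1; 0 0 0 -0.4 -0.9 0 -1' 
python3 -m crank '0 0 1 0 0 0 -1; 0 0 1 0 0 0 -1; 0 0 1 0 0 0 -1; 0 0 1 0 0 0 -1; 0 0 1 0 0 0 -1' 
python3 -m crank '0 0 1 0 0 0 -1; 0 0 1 0 0 0 -1; 0 0 1 0 0 0 -1; 0 0 1 0 0 0 -1; 0 0 1 0 0 0 -1' 
python3 -m crank '0 0 1 0 0 0 -1; 0 0 1 0 0 0 -1; 0 0 1 0 0 0 -1; 0 0 1 0 0 0 -1; 0 0 1 0 0 0 -1' 
python3 - <<'E'
from h import *
go([.491,-.166,.18],np.radians(-25))
p=cam('wrist','w1.png')
for k in ['fuse_mid']:
    for b in spotter.boxes_of(k,p): print(b['score'],w(p,b['at']),proj(p,w(p,b['at'])))
E
```

```text
time: 3.0
position: [0.4595, 0.0684, 0.1843]
tool_rot: [0.154, 0.988, 0.004, 0.006]
ft_force: [0.5, -0.4, -0.6]
grip_width: 0.087
time: 3.62
position: [0.482, -0.1345, 0.1847]
tool_rot: [0.155, 0.988, 0.004, 0.008]
ft_force: [1.5, 0.2, -0.4]
grip_width: 0.0874
time: 4.25
position: [0.4834, -0.1395, 0.1853]
tool_rot: [0.374, 0.927, 0.005, 0.008]
ft_force: [-0.4, -0.3, -0.0]
grip_width: 0.087
time: 4.88
position: [0.484, -0.1398, 0.1861]
tool_rot: [0.572, 0.82, 0.007, 0.008]
ft_force: [-0.2, -0.4, 0.8]
grip_width: 0.0873
time: 5.5
position: [0.4844, -0.14, 0.1869]
tool_rot: [0.741, 0.671, 0.009, 0.007]
ft_force: [-0.7, 0.2, 0.4]
grip_width: 0.0867
t 5.5 pos [ 0.4844 -0.14    0.1869] 
R [[0.099, 0.995, 0.022], [0.995, -0.099, 0.002], [0.004, 0.022, -1.0]] F [-0.7  0.2  0.4] w 0.0867 q [-0.512  0.351  1.743  0.014  1.029 -0.42 ]
shift units [-0.63   0.225  0.175]
turn z units 3.864
tilt units xy [ 0.253 -0.043  0.   ]
0.87 [ 0.49235066 -0.1602084   0.03320623] [328.07025797 235.67812932]
0.68 [0.51195297 0.02748607 0.00984312] [329.11494847  18.029613  ]
```

View pics/w1.png

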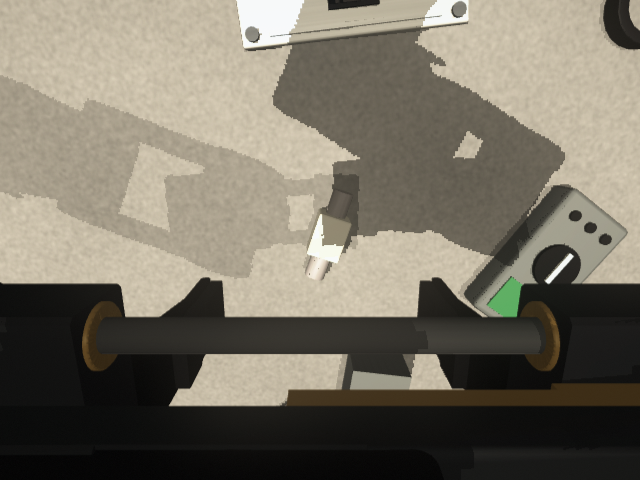

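The wrist view shows the fuse at about (330,235), with the carrier edge above it and the meter at right. Next I align the yaw and tilt.

```bash

python3 -m crank '0.25 0 1 -0.63 0.22 0.5 -1; 0 0 1 0 0 0.5 -1; 0 0 1 0 0 0.5 -1; 0 0 0.87 0 0 0 -1; 0 0 0 0 0 0 -1' 
python3 - <<'E'
from h import *
p=cam('wrist','w2.png')
for k in ['fuse_mid']:
    for b in spotter.boxes_of(k,p): print(b['score'],w(p,b['at']),proj(p,w(p,b['at'])))
go([.491,-.166,.05],np.radians(-25))
cv2.imwrite('pics/w2c.png',cv2.resize(cv2.cvtColor(p['img'][120:320,200:440],cv2.COLOR_RGB2BGR),None,fx=3,fy=3))
E
```

```text
time: 6.22
position: [0.4926, -0.1673, 0.126]
tool_rot: [0.843, 0.538, 0.002, -0.001]
ft_force: [-0.2, -0.5, 0.3]
grip_width: 0.0868
0.92 [ 0.49421963 -0.16046402  0.03472505] [319.1355129  222.62561044]
t 6.325 pos [ 0.4926 -0.1672  0.1262] 
R [[0.421, 0.907, 0.003], [0.907, -0.421, 0.003], [0.004, 0.001, -1.0]] F [ 0.9 -0.   0.8] w 0.0867 q [-0.545  0.467  1.754  0.005  0.92  -0.113]
shift units [ 0.003 -0.052  1.906]
turn z units 0.015
tilt units xy [ 0.015 -0.045  0.   ]
```

View pics/w2c.png

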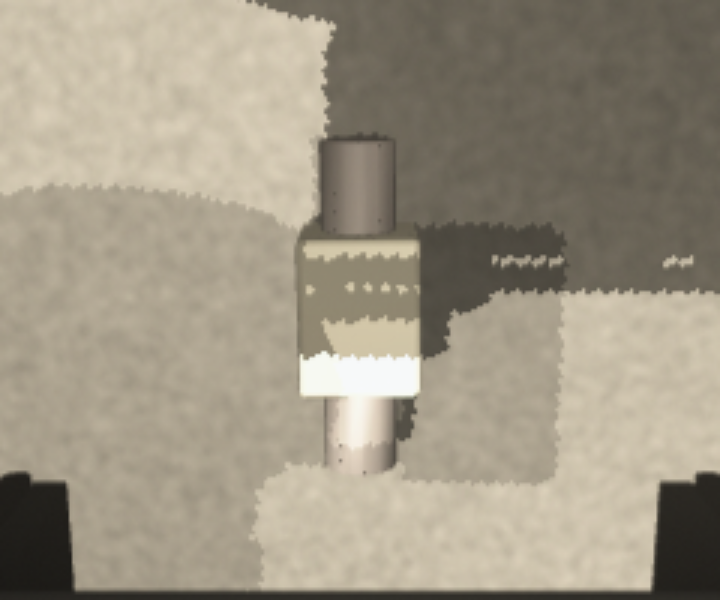

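```bash

python3 - <<'E'
from h import *
p=cam('wrist')
q=[ray(p,(200+x/3,120+y/3),.032) for x,y in [(300,240),(420,240),(420,397),(300,397)]]
c=np.mean(q,0);print(np.round(q,4),c)
e=[ray(p,(200+x/3,120+y/3),.026) for x,y in [(357.5,137),(360,472)]];print(e,np.mean(e,0))
go([c[0],c[1],.006],np.radians(-25))
E
```

```text
[[ 0.4882 -0.1389  0.032 ]
 [ 0.5157 -0.1518  0.032 ]
 [ 0.4987 -0.1896  0.032 ]
 [ 0.4702 -0.1763  0.032 ]] [ 0.49319248 -0.16415187  0.032     ]
[array([ 0.51200662, -0.12221204,  0.026     ]), array([ 0.4746791 , -0.20391686,  0.026     ])] [ 0.49334286 -0.16306445  0.026     ]
t 6.375 pos [ 0.4928 -0.1673  0.1264] 
R [[0.422, 0.907, 0.003], [0.907, -0.422, 0.003], [0.004, 0.002, -1.0]] F [0.3 0.1 0.8] w 0.0874 q [-0.545  0.467  1.753  0.005  0.92  -0.113]
shift units [ 0.064 -0.028  3.01 ]
turn z units 0.011
tilt units xy [ 0.02  -0.045  0.   ]
```

```bash

python3 -m crank '0 0 0 0.06 -0.02 1 -1; 0 0 0 0 0 1 -1; 0 0 0 0 0 0.8 -1; 0 0 0 0 0 0.2 -1; 0 0 0 0 0 0 -1' 
python3 -m crank '0 0 0 0 0 0 0.6; 0 0 0 0 0 0 0.6; 0 0 0 0 0 0 0.6; 0 0 0 0 0 0 0.6; 0 0 0 0 0 0 0.6' 40
python3 - <<'E'
from h import *
go([.49319,-.1639,.006],np.radians(-25))
E
```

```text
time: 7.0
position: [0.4982, -0.1669, 0.0069]
tool_rot: [0.842, 0.54, 0.005, 0.005]
ft_force: [-0.9, 0.8, 0.0]
grip_width: 0.0868
time: 7.62
position: [0.5008, -0.1683, 0.0108]
tool_rot: [0.841, 0.54, 0.006, 0.008]
ft_force: [-0.4, -0.6, -0.7]
grip_width: 0.0449
t 7.625 pos [ 0.5008 -0.1683  0.0108] 
R [[0.416, 0.909, 0.019], [0.909, -0.416, -0.007], [0.002, 0.02, -1.0]] F [-0.4 -0.6 -0.7] w 0.0449 q [-0.539  0.666  1.826  0.007  0.63  -0.115]
shift units [ 0.022 -0.221  0.116]
turn z units 0.086
tilt units xy [ 0.231 -0.021  0.   ]
```

```bash

python3 -m crank '0.23 0 0.08 0.02 -0.22 0.12 0.4' 
python3 - <<'E'
from h import *
go([.49319,-.1639,.006],np.radians(-25))
E
```

```text
time: 7.75
position: [0.4934, -0.1641, 0.006]
tool_rot: [0.843, 0.537, 0.001, -0.0]
ft_force: [-0.6, -0.2, 0.4]
grip_width: 0.0351
t 7.75 pos [ 0.4934 -0.1641  0.006 ] 
R [[0.423, 0.906, 0.001], [0.906, -0.423, 0.001], [0.002, 0.0, -1.0]] F [-0.6 -0.2  0.4] w 0.0351 q [-0.538  0.673  1.832  0.003  0.636 -0.104]
shift units [ 0.003 -0.008  0.001]
turn z units 0.001
tilt units xy [ 0.006 -0.021  0.   ]
```

```bash

python3 -m crank '0.02 0 0 0 -0.02 0.01 1;0.02 0 0 0 -0.02 0.01 1;0.02 0 0 0 -0.02 0.01 1' 40
python3 - <<'E'
from h import *
go([.49319,-.1639,.006],np.radians(-25))
E
```

```text
time: 8.12
position: [0.49, -0.1624, 0.0039]
tool_rot: [0.843, 0.537, -0.001, -0.004]
ft_force: [-0.2, -0.2, 0.1]
grip_width: 0.0054
t 8.125 pos [ 0.49   -0.1624  0.0039] 
R [[0.423, 0.906, -0.006], [0.906, -0.423, 0.005], [0.002, -0.008, -1.0]] F [-0.2 -0.2  0.1] w 0.0054 q [-0.538  0.677  1.835  0.002  0.638 -0.103]
shift units [-0.001  0.088 -0.052]
turn z units 0.001
tilt units xy [-0.091 -0.023  0.   ]
```

```bash

python3 - <<'E'
from h import *
p=cam('wrist','w3.png');p=cam('side','s3.png')
cv2.imwrite('pics/s3c.png',cv2.resize(cv2.cvtColor(p['img'][230:400,170:400],cv2.COLOR_RGB2BGR),None,fx=3,fy=3))
p=cam('top')
cv2.imwrite('pics/t3c.png',cv2.resize(cv2.cvtColor(p['img'][230:350,300:460],cv2.COLOR_RGB2BGR),None,fx=4,fy=4))
E
```

```text
(no output)
```

View pics/w3.png

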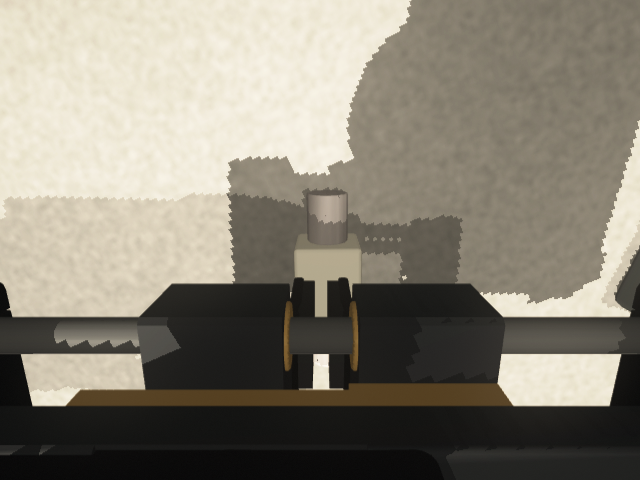

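View pics/s3c.png

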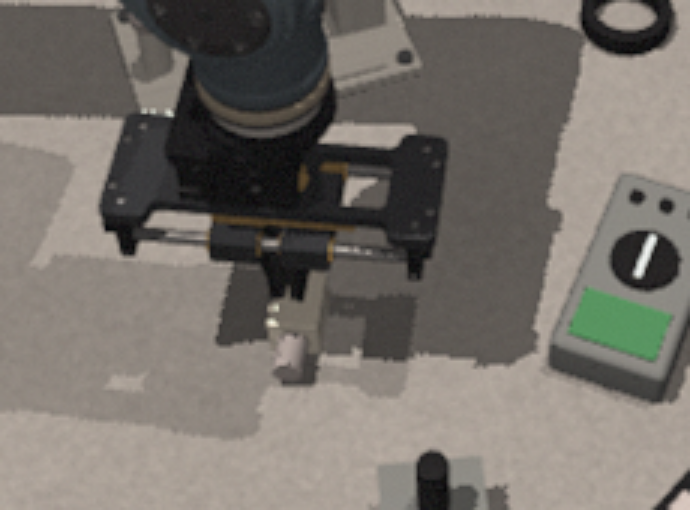

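View pics/t3c.png

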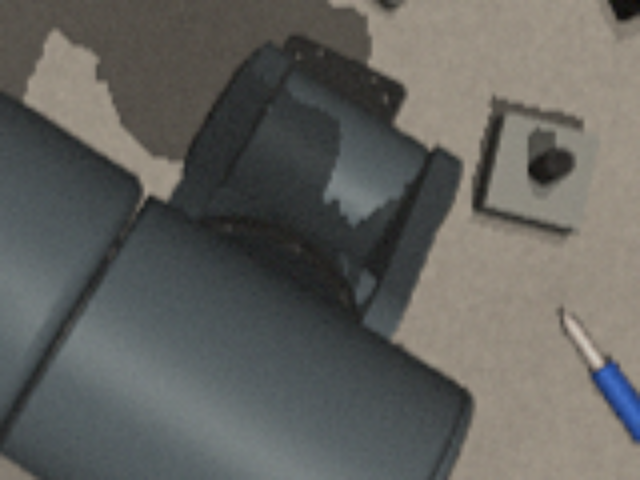

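```bash

python3 - <<'E'
from h import *
p=cam('wrist'); print(np.array(p['camera_matrix']).tolist(),p['xyz']); o,m=st()
im=cv2.cvtColor(p['img'],cv2.COLOR_RGB2BGR)
a=np.radians(65); L=np.array([np.cos(a),np.sin(a),0]); S=np.array([np.sin(a),-np.cos(a),0])
c=np.array([.4932,-.1639,.032])
for sx,sy in [(1,1),(1,-1),(-1,-1),(-1,1)]: print('blocktop',np.round(proj(p,c+sx*.021*L+sy*.016*S)))
print('tcp',proj(p,o['position']), 'grasp',proj(p,np.array(o['position'])-.019*m[:,2]))
cv2.imwrite('pics/w3c.png',cv2.resize(im[160:400,220:420],None,fx=2.5,fy=2.5,interpolation=cv2.INTER_CUBIC))
E
```

```text
[[392.86241525012474, 0.0, 320.57696939670404], [0.0, 392.86241525012474, 240.70933736115126], [0.0, 0.0, 1.0]] [ 0.52176015 -0.09782736  0.20565085]
t 8.325 pos [ 0.4902 -0.1625  0.0041] 
R [[0.423, 0.906, -0.006], [0.906, -0.423, 0.005], [0.002, -0.007, -1.0]] F [ 0.1  0.2 -0.4] w 0.0009 q [-0.538  0.676  1.835  0.002  0.638 -0.103]
blocktop [363. 249.]
blocktop [294. 249.]
blocktop [295. 331.]
blocktop [361. 331.]
tcp [321.38284792 271.24146444] grasp [321.41328201 284.21369901]
```

View pics/w3c.png

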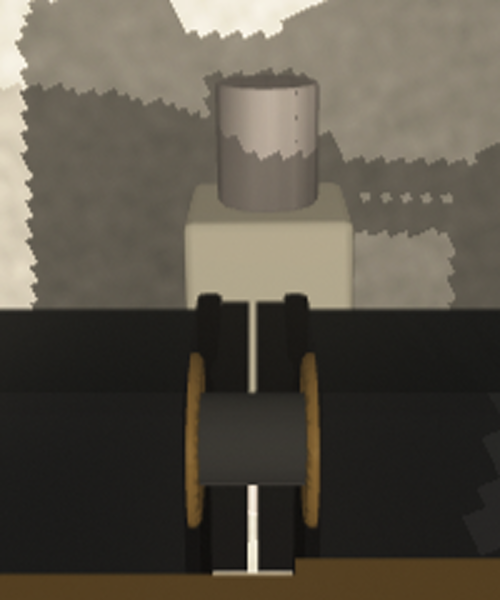

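```bash

python3 - <<'E'
from h import *
p=cam('side'); o,m=st()
im=cv2.cvtColor(p['img'],cv2.COLOR_RGB2BGR)
P=np.array(o['position'])
c=im[280:370,220:320].copy(); c=cv2.resize(c,None,fx=6,fy=6,interpolation=cv2.INTER_CUBIC)
for k in [0,.019,.035,.05,.07]:
    u=proj(p,P-k*m[:,2]); print(k,u); cv2.circle(c,tuple(int(t) for t in (u-[220,280])*6),4,(0,0,255) if k!=.019 else (0,255,0),-1)
cv2.imwrite('pics/s4c.png',c)
E
```

```text
t 8.375 pos [ 0.4902 -0.1625  0.0041] 
R [[0.423, 0.906, -0.006], [0.906, -0.423, 0.005], [0.002, -0.007, -1.0]] F [ 0.2  0.3 -0.1] w 0.0005 q [-0.538  0.676  1.835  0.002  0.638 -0.103]
0 [268.29827531 337.11344644]
0.019 [267.59724892 331.52890971]
0.035 [266.99217654 326.7087646 ]
0.05 [266.41224544 322.08890066]
0.07 [265.61921045 315.77140234]
```

View pics/s4c.png

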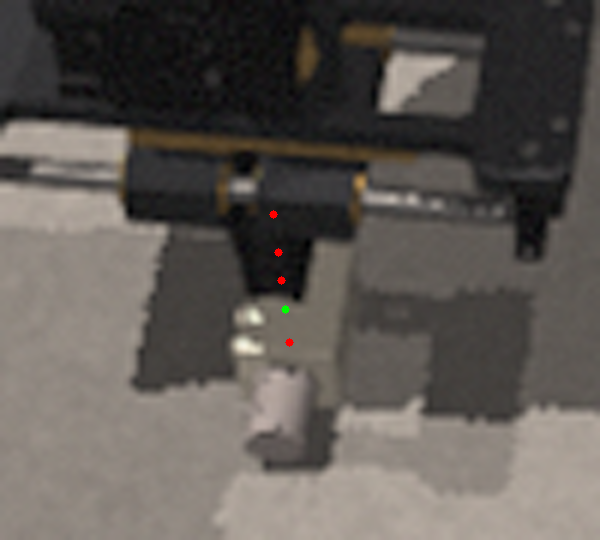

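```bash

python3 -m crank '-0.1 0 0 0 0.09 -1 -1;0 0 0 0 0 -0.5 -1;0 0 0 0 0 0 -1;0 0 0 0 0 0 -1' 40
python3 - <<'E'
from h import *
print(robot.hold_point_z,[a for a in dir(robot) if a[0]!='_'])
p=cam('side'); o,m=st()
im=cv2.cvtColor(p['img'],cv2.COLOR_RGB2BGR)
P=np.array(o['position'])
c=im[250:370,200:340].copy(); c=cv2.resize(c,None,fx=5,fy=5,interpolation=cv2.INTER_CUBIC)
for k in [0,.019,.035,.05,.07]:
    u=proj(p,P-k*m[:,2]); cv2.circle(c,tuple(int(t) for t in (u-[200,250])*5),3,(0,0,255) if k!=.019 else (0,255,0),-1)
cv2.imwrite('pics/s5c.png',c)
E
```

```text
time: 8.88
position: [0.4932, -0.1641, 0.0645]
tool_rot: [0.843, 0.537, 0.001, -0.001]
ft_force: [0.2, -0.2, -0.7]
grip_width: 0.0326
-0.0187 ['Unreachable', 'get_obs', 'hand_in', 'hold_point_z']
t 8.925 pos [ 0.4932 -0.1641  0.0644] 
R [[0.423, 0.906, 0.001], [0.906, -0.423, 0.002], [0.002, -0.0, -1.0]] F [ 0.7 -0.6  0.6] w 0.0364 q [-0.538  0.568  1.802  0.003  0.772 -0.104]
```

View pics/s5c.png

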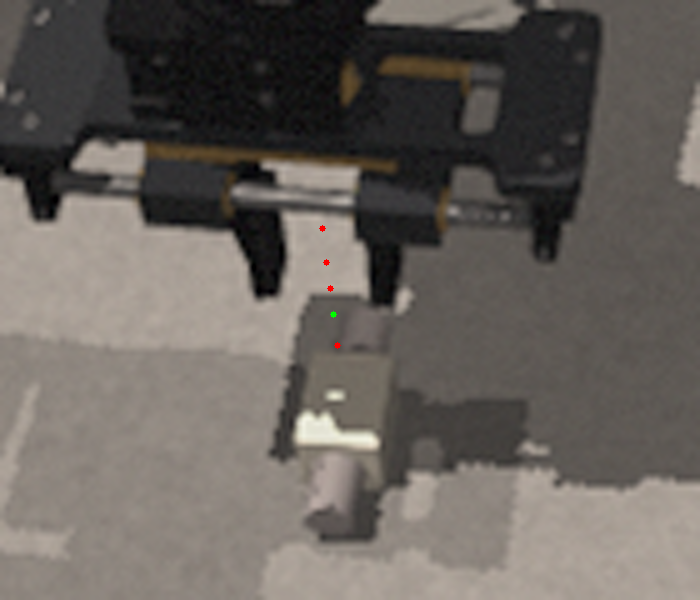

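```bash

python3 - <<'E'
from h import *
p=cam('wrist'); o,m=st()
im=cv2.cvtColor(p['img'],cv2.COLOR_RGB2BGR)
P=np.array(o['position'])
c=im[170:410,160:480].copy(); c=cv2.resize(c,None,fx=2.5,fy=2.5,interpolation=cv2.INTER_CUBIC)
for s in (-1,1):
  for k in [0,.019,.035,.05,.07]:
    u=proj(p,P-k*m[:,2]+s*o['grip_width']/2*m[:,1]); cv2.circle(c,tuple(int(t) for t in (u-[160,170])*2.5),3,(0,0,255) if k!=.019 else (0,255,0),-1)
cv2.imwrite('pics/w5c.png',c)
E
```

```text
t 8.975 pos [ 0.4931 -0.164   0.0642] 
R [[0.423, 0.906, 0.0], [0.906, -0.423, 0.002], [0.002, -0.001, -1.0]] F [ 0.9  0.1 -0.1] w 0.0407 q [-0.538  0.569  1.802  0.003  0.772 -0.104]
```

View pics/w5c.png

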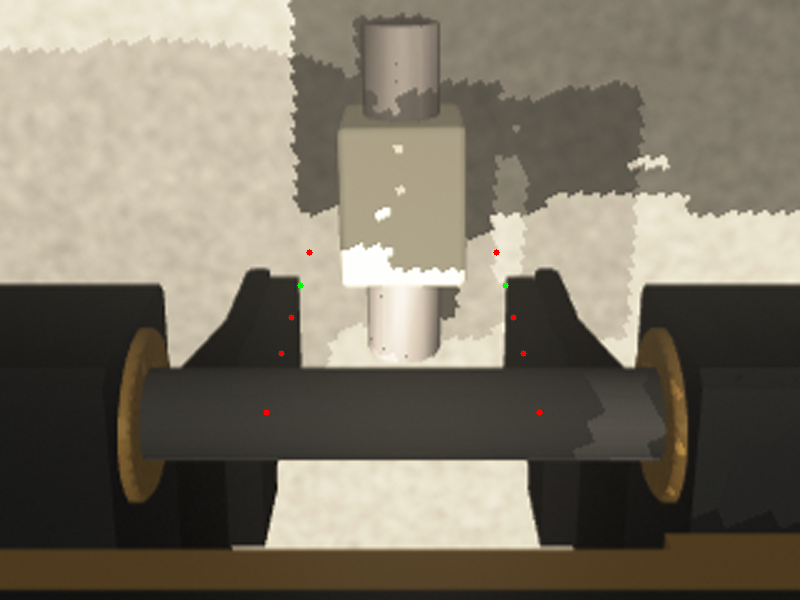

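The picture shows the real fingertips about 35 mm short of the reported TCP. They closed above the block, and the fuse was not disturbed. I'll treat tip z as reported z + 0.035 and try the grasp again.

```bash

python3 -m crank '0 0 0 0 0 0.3 -0.6;0 0 0 0 0 0.5 -0.6; 0 0 0 0 0 0.5 -0.6; 0 0 0 0 0 0.3 -0.6;0 0 0 0 0 0 -0.6' 40
python3 - <<'E'
from h import *
go([.4932,-.164,-.025],np.radians(-25))
E
```

```text
time: 9.6
position: [0.4906, -0.1625, -0.0068]
tool_rot: [0.843, 0.537, -0.001, -0.004]
ft_force: [-0.7, 0.3, -0.8]
grip_width: 0.0691
t 9.6 pos [ 0.4906 -0.1625 -0.0068] 
R [[0.423, 0.906, -0.006], [0.906, -0.423, 0.006], [0.003, -0.008, -1.0]] F [-0.7  0.3 -0.8] w 0.0691 q [-0.538  0.697  1.837  0.004  0.616 -0.104]
shift units [-0.008  0.077  0.456]
turn z units -0.004
tilt units xy [-0.089 -0.034 -0.   ]
```

```bash

python3 -m crank '-0.09 0 0 0 0.08 0.45 -0.4' 40
python3 - <<'E'
from h import *
go([.4932,-.164,-.025],np.radians(-25))
E
python3 -m crank '0 0 0 0 0 0 1;0 0 0 0 0 0 1; 0 0 0 0 0 0 1' 40
python3 - <<'E'
from h import *
go([.4932,-.164,-.025],np.radians(-25))
E
```

```text
time: 9.72
position: [0.4945, -0.1644, -0.0242]
tool_rot: [0.843, 0.537, 0.002, 0.001]
ft_force: [-0.3, -0.9, -0.3]
grip_width: 0.0652
t 9.725 pos [ 0.4945 -0.1644 -0.0242] 
R [[0.423, 0.906, 0.004], [0.906, -0.423, 0.001], [0.003, 0.003, -1.0]] F [-0.3 -0.9 -0.3] w 0.0652 q [-0.537  0.731  1.84   0.005  0.568 -0.105]
shift units [-0.006 -0.034  0.019]
turn z units -0.003
tilt units xy [ 0.034 -0.03   0.   ]
time: 10.1
position: [0.4947, -0.1645, -0.0235]
tool_rot: [0.843, 0.537, 0.002, 0.001]
ft_force: [0.1, -0.2, 0.5]
grip_width: 0.0388
t 10.1 pos [ 0.4947 -0.1645 -0.0235] 
R [[0.423, 0.906, 0.004], [0.906, -0.423, 0.001], [0.003, 0.003, -1.0]] F [ 0.1 -0.2  0.5] w 0.0388 q [-0.537  0.729  1.84   0.005  0.57  -0.106]
shift units [-0.006 -0.039  0.037]
turn z units -0.002
tilt units xy [ 0.035 -0.03  -0.   ]
```

```bash

python3 -m crank '0.03 0 0 0 -0.03 0.03 1;0 0 0 0 0 0 1; 0 0 0 0 0 0 1' 40
python3 - <<'E'
from h import *
go([.4932,-.164,-.025],np.radians(-25))
E
python3 - <<'E'
from h import *
p=cam('side','s6.png')
cv2.imwrite('pics/s6c.png',cv2.resize(cv2.cvtColor(p['img'][270:390,200:340],cv2.COLOR_RGB2BGR),None,fx=5,fy=5))
E
```

```text
time: 10.48
position: [0.4943, -0.1643, -0.0234]
tool_rot: [0.843, 0.537, 0.002, 0.0]
ft_force: [-0.4, -0.4, -1.2]
grip_width: 0.0317
t 10.475 pos [ 0.4943 -0.1643 -0.0234] 
R [[0.423, 0.906, 0.003], [0.906, -0.423, 0.001], [0.002, 0.003, -1.0]] F [-0.4 -0.4 -1.2] w 0.0317 q [-0.537  0.729  1.84   0.005  0.57  -0.105]
shift units [-0.006 -0.028  0.039]
turn z units -0.002
tilt units xy [ 0.03  -0.028  0.   ]
```

View pics/s6c.png

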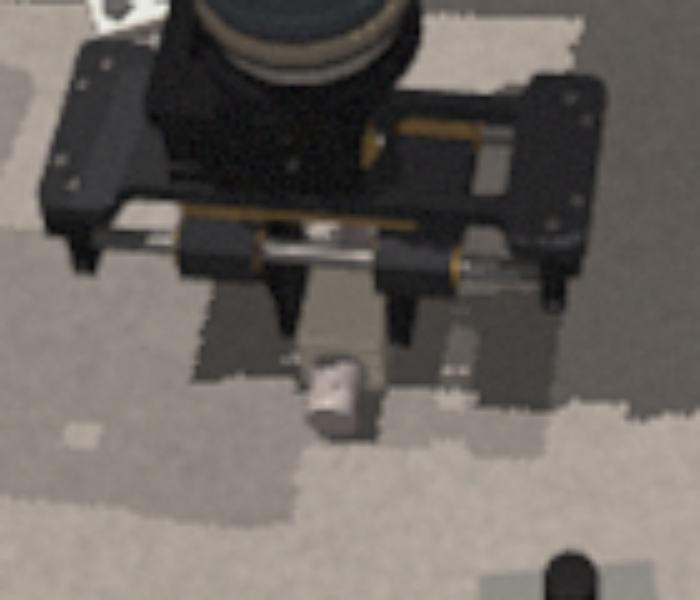

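```bash

python3 -m crank '0.03 0 0 0 -0.03 0 0.2;0 0 0 0 0 0 0; 0 0 0 0 -0.02 -0.17 0.2;0 0 0 0 0 0 1;0 0 0 0 0 0 1' 50
python3 -m crank '0 0 0 0 0 0 1;0 0 0 0 0 0 1' 50
python3 - <<'E'
from h import *
go([.4932,-.164,-.0165],np.radians(-25))
E
```

```text
time: 11.15
position: [0.4929, -0.1637, -0.016]
tool_rot: [0.843, 0.537, 0.001, -0.0]
ft_force: [0.9, -0.0, -1.6]
grip_width: 0.0311
time: 11.4
position: [0.4926, -0.1635, -0.0162]
tool_rot: [0.843, 0.537, 0.001, -0.0]
ft_force: [-0.4, -0.4, 1.1]
grip_width: 0.0316
t 11.4 pos [ 0.4926 -0.1635 -0.0162] 
R [[0.423, 0.906, 0.001], [0.906, -0.423, 0.002], [0.002, 0.0, -1.0]] F [-0.4 -0.4  1.1] w 0.0316 q [-0.538  0.715  1.841  0.004  0.586 -0.105]
shift units [-0.005  0.019  0.008]
turn z units -0.002
tilt units xy [ 0.004 -0.027 -0.   ]
```

```bash

python3 -m crank '0 0 0 0 0 -0.9 1;0 0 -1 0 0 -0.9 1;0 0 -1 0 0 -0.9 1;0 0 -1 0 0 0 1;0 0 -1 0 0 0 1' 50
python3 -m crank '0 0 -1 0 0 0 1;0 0 -0.2 0 0 0 1' 50
python3 - <<'E'
from h import *
p=cam('wrist','w7.png')
go([.531,.0748,.09],np.radians(1.1))
E
```

```text
time: 12.02
position: [0.4909, -0.1629, 0.0938]
tool_rot: [0.734, 0.68, 0.001, -0.002]
ft_force: [-0.6, 0.4, -1.3]
grip_width: 0.0312
time: 12.28
position: [0.4903, -0.1626, 0.0936]
tool_rot: [0.696, 0.718, 0.001, -0.003]
ft_force: [0.8, 0.2, -1.1]
grip_width: 0.0316
t 12.325 pos [ 0.4903 -0.1626  0.0936] 
R [[-0.032, 0.999, -0.004], [0.999, 0.032, 0.005], [0.005, -0.003, -1.0]] F [-0.  -0.7 -0.6] w 0.0309 q [-0.538  0.517  1.785  0.003  0.845 -0.572]
shift units [5.899 1.205 0.116]
turn z units 0.141
tilt units xy [-0.038 -0.057 -0.   ]
```

View pics/w7.png

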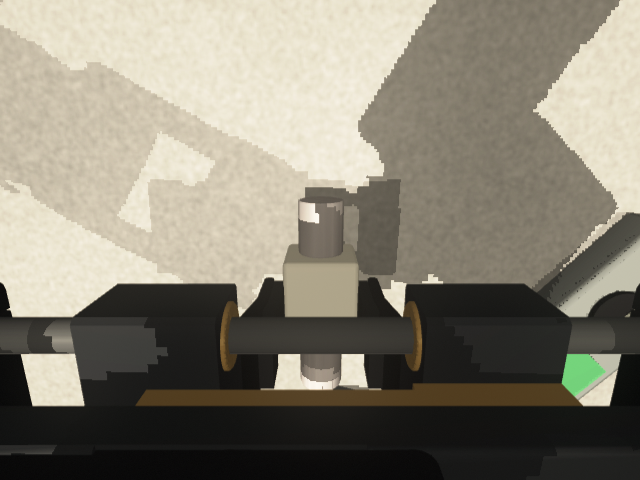

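The fuse is held straight at about (320,290). I'll move most of the way and look at the carrier.

```bash

python3 -m crank '0 0 0.14 0.9 0.3 -0.2 1;0 0 0 0.9 0.3 0 1;0 0 0 0.9 0.3 0 1;0 0 0 0.9 0.3 0 1;0 0 0 0 0 0 1' 50
python3 - <<'E'
from h import *
p=cam('wrist','w8.png')
go([.531,.0748,.09],np.radians(1.1))
C=np.array([.531,.0748,0]);a=np.radians(1.1);X=np.array([np.cos(a),np.sin(a),0]);Y=np.array([-np.sin(a),np.cos(a),0]);Z=np.array([0,0,1.])
for n,v in [('boss',(.07,0,.0555)),('post',(-.078,0,.072)),('clip-',(0,-.033,.055)),('clip+',(0,.033,.055)),('c1',(.1,.065,.01)),('c2',(.1,-.065,.01)),('c3',(-.1,.065,.01)),('c4',(-.1,-.065,.01))]: print(n,np.round(proj(p,C+v[0]*X+v[1]*Y+v[2]*Z),1))
E
```

```text
time: 12.95
position: [0.5366, -0.0145, 0.1013]
tool_rot: [0.704, 0.711, 0.0, -0.003]
ft_force: [-0.3, -0.4, -0.7]
grip_width: 0.0313
t 13.0 pos [ 0.5362 -0.0157  0.1012] 
R [[-0.009, 1.0, -0.005], [1.0, 0.009, 0.005], [0.005, -0.005, -1.0]] F [-0.  -0.5 -1. ] w 0.0315 q [-0.24   0.527  1.729  0.004  0.892 -0.252]
shift units [ 2.263 -0.108  0.291]
turn z units -0.115
tilt units xy [-0.057 -0.054 -0.   ]
boss [431.1 103. ]
post [173.2 103.4]
clip- [314.4 160.5]
clip+ [312.9  43.9]
c1 [464.4   4.6]
c2 [449.6 199.1]
c3 [164.2   8.3]
c4 [183.5 201.3]
```

View pics/w8.png

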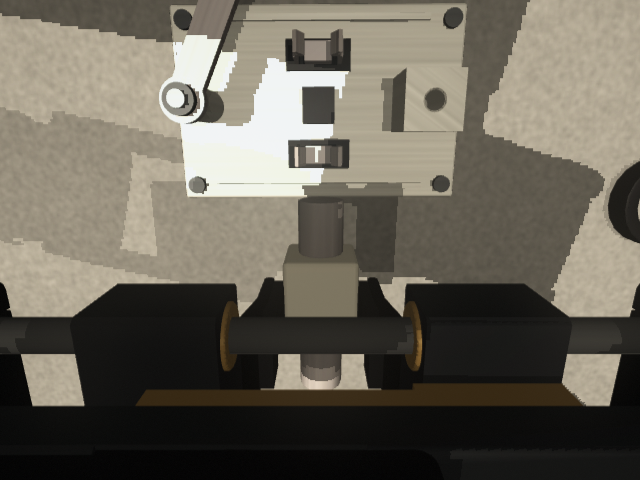

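```bash
cat > fit.py <<'E'
from h import *
from scipy.optimize import least_squares
def fit(p,obs,x0=(.531,.0748,np.radians(1.1))):
    def r(s):
        a=s[2];o=[]
        for v,uv in obs:
            P=np.array([s[0]+v[0]*np.cos(a)-v[1]*np.sin(a),s[1]+v[0]*np.sin(a)+v[1]*np.cos(a),v[2]]); o+=list(proj(p,P)-uv)
        return o
    s=least_squares(r,x0); print(s.x[:2],np.degrees(s.x[2]),np.round(s.fun,1)); return s.x
E
python3 - <<'E'
from fit import *
p=cam('wrist')
o=[((.07,0,.0555),(435.5,99)),((-.078,0,.072),(177.5,98)),((.1,.065,.01),(467,5)),((.1,-.065,.01),(452,195.5)),((-.1,-.065,.01),(187.5,196)),((-.1,.065,.01),(171,5.5)),((0,0,.019),(318,105))]
s=fit(p,o); fit(p,o[:2]); fit(p,o[2:])
go([s[0],s[1],.09],s[2])
E
```

```text
[0.53332238 0.07561802] 0.649378339625107 [ 0.3  1.3 -0.1  0.6  2.3 -2.7  0.7  1.9 -1.4  1.7 -2.7 -1.8  0.7  0.2]
[0.53324851 0.07614947] 0.8248154050852645 [ 0.3  0.  -0.3  0. ]
[0.53335974 0.07532187] 0.6124787754196769 [ 2.4 -2.1  0.7  2.4 -1.4  2.  -2.5 -1.4  0.7  0.7]
t 13.05 pos [ 0.536  -0.0167  0.1012] 
R [[-0.008, 1.0, -0.005], [1.0, 0.008, 0.004], [0.004, -0.005, -1.0]] F [-0.2 -0.6 -0.8] w 0.0312 q [-0.242  0.527  1.73   0.004  0.892 -0.252]
shift units [ 2.306 -0.048  0.291]
turn z units -0.037
tilt units xy [-0.059 -0.051 -0.   ]
```

```bash

python3 -m crank '-0.06 -0.05 -0.05 0.8 -0.02 0 1;0 0 0 0.8 -0.02 0 1;0 0 0 0.7 0 0.3 1;0 0 0 0 0 0 1' 50
python3 - <<'E'
from h import *
go([.5333,.0760,.0838],np.radians(.75))
E
```

```text
time: 13.55
position: [0.5335, 0.0715, 0.0887]
tool_rot: [0.706, 0.708, -0.001, 0.0]
ft_force: [-0.1, 0.7, -0.7]
grip_width: 0.0316
t 13.55 pos [0.5335 0.0715 0.0887] 
R [[-0.003, 1.0, -0.0], [1.0, 0.003, -0.002], [-0.002, -0.0, -1.0]] F [-0.1  0.7 -0.7] w 0.0316 q [-0.073  0.547  1.738 -0.002  0.857 -0.075]
shift units [ 0.112 -0.003  0.122]
turn z units -0.117
tilt units xy [-0.006  0.02  -0.   ]
```

```bash

python3 -m crank '0 0.02 -0.1 0.11 0 0.5 1;0 0 0 0 0 0.5 1;0 0 0 0 0 0.4 1' 50
python3 - <<'E'
from h import *
go([.5333,.0760,.0278],np.radians(.75))
p=cam('side','s9.png')
cv2.imwrite('pics/s9c.png',cv2.resize(cv2.cvtColor(p['img'][170:290,190:340],cv2.COLOR_RGB2BGR),None,fx=5,fy=5))
p=cam('wrist','w9.png')
E
```

```text
time: 13.92
position: [0.5365, 0.0709, 0.0334]
tool_rot: [0.705, 0.71, 0.001, 0.003]
ft_force: [-0.7, 3.4, 1.4]
grip_width: 0.0313
t 13.925 pos [0.5365 0.0709 0.0334] 
R [[-0.007, 1.0, 0.006], [1.0, 0.007, -0.002], [-0.002, 0.005, -1.0]] F [-0.7  3.4  1.4] w 0.0313 q [-0.074  0.639  1.77  -0.002  0.726 -0.079]
shift units [ 0.128 -0.08   0.139]
turn z units -0.071
tilt units xy [0.063 0.022 0.   ]
```

View pics/s9c.png

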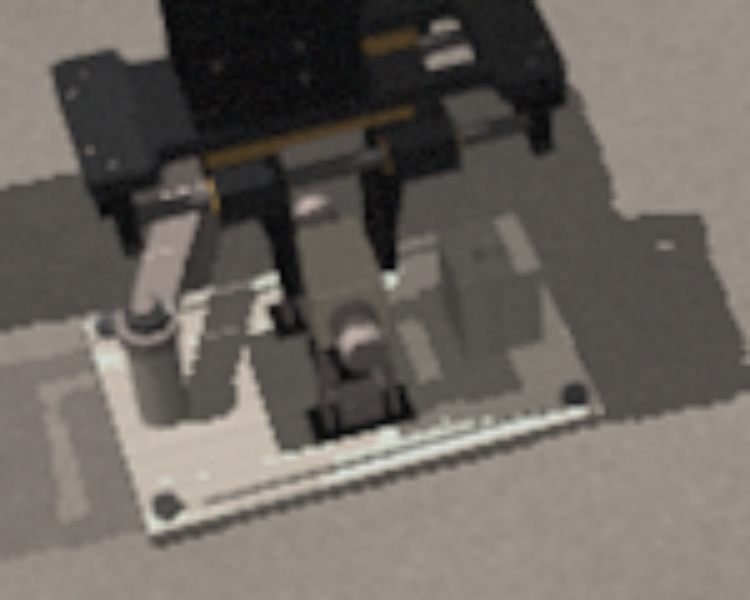

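View pics/w9.png

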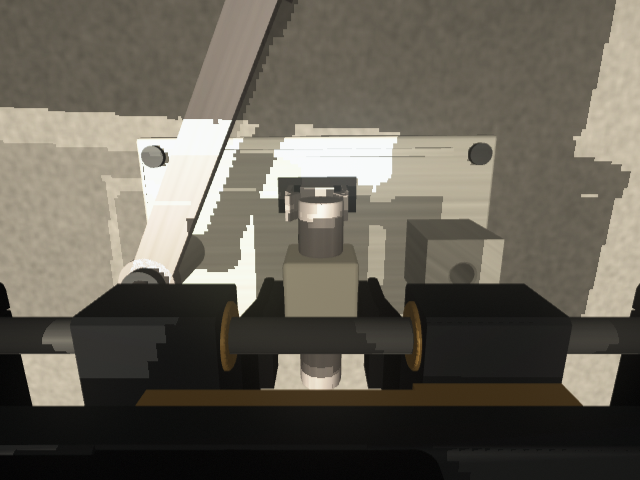

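```bash

python3 -m crank '0.06 0.02 -0.07 0.15 -0.07 0 1' 50
python3 - <<'E'
from h import *
go([.5333,.0760,.0278],np.radians(.75))
p=cam('wrist','w10.png')
E
```

```text
time: 14.15
position: [0.5327, 0.0766, 0.0326]
tool_rot: [0.703, 0.711, -0.001, -0.001]
ft_force: [0.1, 0.3, -0.5]
grip_width: 0.0314
t 14.15 pos [0.5327 0.0766 0.0326] 
R [[-0.012, 1.0, -0.003], [1.0, 0.012, -0.0], [0.0, -0.003, -1.0]] F [ 0.1  0.3 -0.5] w 0.0314 q [-0.065  0.641  1.771 -0.     0.733 -0.077]
shift units [-0.015  0.015  0.12 ]
turn z units -0.01
tilt units xy [-0.035 -0.    -0.   ]
```

View pics/w10.png

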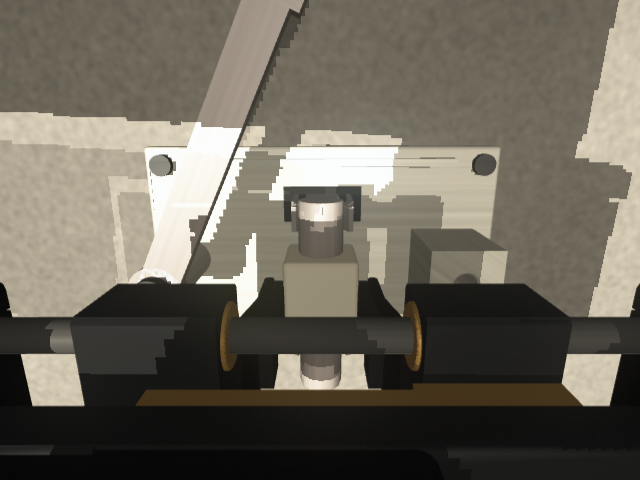

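The cap is centred between the jaws (cap at u=321, clip at u=322.5). Pushing down.

```bash

python3 -m crank '-0.03 0 0 -0.01 0.02 0.3 1;0 0 0 0 0 0.15 1' 55
python3 - <<'E'
from h import *
go([.5333,.0760,.0038],np.radians(.75))
E
```

```text
time: 14.45
position: [0.5345, 0.0771, 0.0157]
tool_rot: [0.702, 0.712, 0.001, 0.001]
ft_force: [-0.7, 0.5, 8.9]
grip_width: 0.0311
t 14.45 pos [0.5345 0.0771 0.0157] 
R [[-0.014, 1.0, 0.003], [1.0, 0.014, -0.0], [-0.0, 0.003, -1.0]] F [-0.7  0.5  8.9] w 0.0311 q [-0.064  0.67   1.779  0.     0.689 -0.078]
shift units [-0.027 -0.032  0.298]
turn z units 0.01
tilt units xy [ 0.037  0.002 -0.   ]
```

Clip contact came at 8.9 N, as described. Continuing down.

```bash

python3 -m crank '0.04 0 0 0 -0.03 0.15 1;0 0 0 0 -0.01 0.12 1;0 0 0 0 -0.01 0.1 1' 55
python3 - <<'E'
from h import *
go([.5333,.0760,.0038],np.radians(.75))
E
```

```text
time: 14.82
position: [0.5336, 0.0771, 0.0033]
tool_rot: [0.702, 0.712, 0.0, 0.001]
ft_force: [-7.4, -0.6, 45.7]
grip_width: 0.0313
t 14.825 pos [0.5336 0.0771 0.0033] 
R [[-0.015, 1.0, 0.002], [1.0, 0.015, -0.001], [-0.001, 0.002, -1.0]] F [-7.4 -0.6 45.7] w 0.0313 q [-6.400e-02  6.920e-01  1.785e+00 -1.000e-03  6.630e-01 -7.800e-02]
shift units [-0.026 -0.007 -0.013]
turn z units 0.02
tilt units xy [ 0.023  0.008 -0.   ]
```

```bash

python3 -m crank '0.02 0 0 0 0 -0.03 1;0 0 0 0 0 0 -0.2;0 0 0 0 0 0 -0.2;0 0 0 0 0 0 -0.2;0 0 0 0 0 0 -0.2' 20
python3 -m crank '0 0 0 0 0 -0.5 -0.2;0 0 0 0 0 -0.9 -0.2;0 0 0 0 0 -0.9 -0.2;0 0 0 0 0 -0.9 0;0 0 0 -0.6 0 -0.6 0' 20
python3 - <<'E'
from h import *
st()
p=cam('wrist','w11.png');p=cam('side')
cv2.imwrite('pics/s11c.png',cv2.resize(cv2.cvtColor(p['img'][170:290,190:340],cv2.COLOR_RGB2BGR),None,fx=5,fy=5))
E
```

```text
time: 15.45
position: [0.5333, 0.0771, 0.0036]
tool_rot: [0.702, 0.712, -0.0, 0.0]
ft_force: [-0.6, 0.4, -0.6]
grip_width: 0.0513
time: 16.08
position: [0.5315, 0.054, 0.1571]
tool_rot: [0.701, 0.713, -0.003, -0.003]
ft_force: [0.8, 0.2, -0.3]
grip_width: 0.0451
t 16.075 pos [0.5315 0.054  0.1571] 
R [[-0.017, 1.0, -0.008], [1.0, 0.017, 0.0], [0.0, -0.008, -1.0]] F [ 0.8  0.2 -0.3] w 0.0451 q [-1.070e-01  4.430e-01  1.682e+00 -1.000e-03  1.024e+00 -1.240e-01]
```

View pics/w11.png

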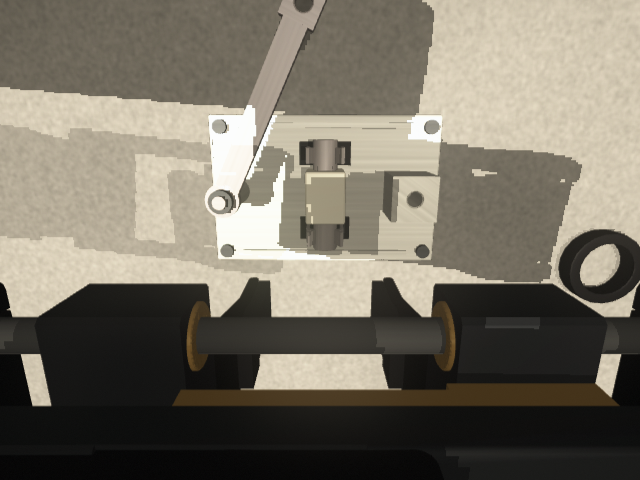

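View pics/s11c.png

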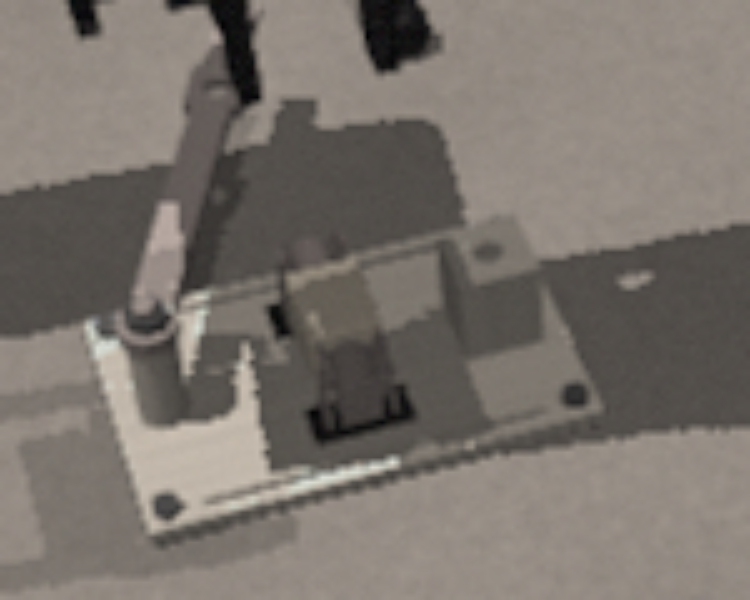

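```bash
python3 - <<'E'
from fit import *
p=cam('wrist'); 
o=[((.07,0,.0555),(415.5,199)),((-.078,0,.072),(219.5,202)),((.1,.065,.01),(442,115)),((.1,-.065,.01),(434.5,260)),((-.1,-.065,.01),(218,260)),((-.1,.065,.01),(208.5,115))]
s=fit(p,o); s2=fit(p,o[:2]); fit(p,o[2:])
bh=ray(p,(303,4),.065); a=s2[2]; post=np.array([s2[0]-.078*np.cos(a),s2[1]-.078*np.sin(a)])
d=bh[:2]-post; b=np.arctan2(d[1],d[0]); print('post',post,'hole',bh,np.linalg.norm(d),'bar heading',np.degrees(b),'keeper',b-a)
g=post+.182*np.array([np.cos(b),np.sin(b)]); print('grip',g)
go([g[0],g[1],.10],b-np.pi/2)
E
```

```text
[0.53668591 0.07444922] 0.8645718748462524 [ 0.   0.   1.   0.9  1.5 -0.9 -2.3  0.1  0.4  0.2 -1.  -0.4]
[0.53628504 0.07480372] 0.6074852991006809 [-0.5 -0.   0.4 -0. ]
[0.53697632 0.0741888 ] 0.943979811566547 [ 1.7 -0.8 -1.9  0.2  0.8  0.6 -0.7  0.1]
post [0.45828942 0.07397673] hole [0.51924922 0.20700681 0.065     ] 0.14633215660014134 bar heading 65.38082023518855 keeper 1.1305079621318042
grip [0.53410792 0.23943233]
t 16.225 pos [0.5321 0.0526 0.1565] 
R [[-0.013, 1.0, -0.006], [1.0, 0.013, -0.0], [-0.0, -0.006, -1.0]] F [-0.3 -1.1 -0.2] w 0.0437 q [-1.100e-01  4.440e-01  1.682e+00 -1.000e-03  1.021e+00 -1.220e-01]
shift units [4.669 0.119 1.412]
turn z units 5.074
tilt units xy [-0.073  0.002  0.   ]
```

```bash

python3 -m crank '-0.07 0 0 0.9 0 0.2 0;0 0 0 0.9 0 0.2 0;0 0 0 0.9 0 0.2 0;0 0 0 0.9 0 0.2 0;0 0 1 0.9 0 0.2 0' 20
python3 -m crank '0 0 1 0 0 0 0;0 0 1 0 0 0 0;0 0 1 0 0 0 0;0 0 1 0 0 0 0;0 0 0 0 0 0 0' 20
python3 - <<'E'
from fit import *
p=cam('wrist','w12.png');
go([.5313,.241,.06],np.radians(65.4-90))
E
```

```text
time: 16.85
position: [0.5248, 0.2372, 0.1085]
tool_rot: [0.736, 0.677, -0.004, -0.004]
ft_force: [0.3, -0.4, 0.2]
grip_width: 0.0437
time: 17.48
position: [0.5147, 0.2426, 0.098]
tool_rot: [0.843, 0.537, -0.014, -0.008]
ft_force: [0.1, 0.5, -0.1]
grip_width: 0.0434
t 17.525 pos [0.5146 0.2425 0.098 ] 
R [[0.423, 0.906, -0.033], [0.906, -0.423, -0.002], [-0.016, -0.029, -0.999]] F [-0.  -0.3 -0.5] w 0.0437 q [0.241 0.577 1.628 0.007 0.969 0.673]
shift units [0.157 0.422 0.936]
turn z units -0.085
tilt units xy [-0.327  0.182  0.   ]
```

View pics/w12.png

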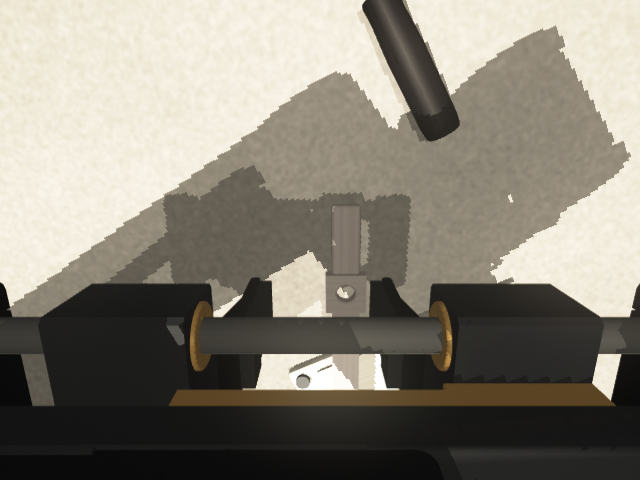

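```bash

python3 -m crank '-0.33 0.18 -0.08 0.16 0.42 0.3 0;0 0 0 0 0 0 0' 20
python3 - <<'E'
from fit import *
p=cam('wrist','w13.png');
go([.5313,.241,.06],np.radians(65.4-90))
E
```

```text
time: 17.77
position: [0.531, 0.2415, 0.0839]
tool_rot: [0.841, 0.541, -0.001, -0.0]
ft_force: [-0.0, -0.2, 0.1]
grip_width: 0.0435
t 17.825 pos [0.5309 0.2417 0.0844] 
R [[0.414, 0.91, -0.002], [0.91, -0.414, -0.0], [-0.001, -0.002, -1.0]] F [-0.2  0.1  0.2] w 0.0437 q [0.236 0.602 1.626 0.    0.916 0.662]
shift units [-0.011  0.018  0.61 ]
turn z units 0.03
tilt units xy [-0.019  0.011 -0.   ]
```

View pics/w13.png

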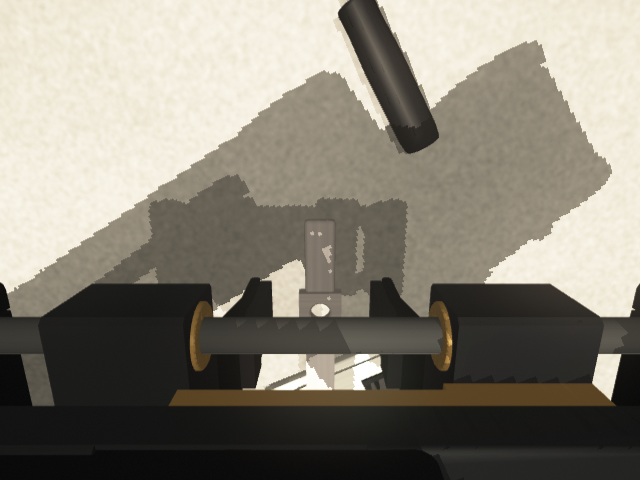

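```bash

python3 - <<'E'
from fit import *
p=cam('wrist'); o,m=st()
for uv in [(319.5,220),(320,310)]:
    r=ray(p,uv,.065); print(r, m.T@(r-o['position']))
E
```

```text
t 17.875 pos [0.5311 0.2418 0.0849] 
R [[0.414, 0.91, -0.001], [0.91, -0.414, -0.0], [-0.0, -0.001, -1.0]] F [ 0.1 -0.  -0.3] w 0.0437 q [0.236 0.601 1.626 0.    0.916 0.662]
[0.53993716 0.26417993 0.065     ] [ 0.02405565 -0.00123533  0.01985853]
[0.51684303 0.21276189 0.065     ] [-0.03230997 -0.00097025  0.01988501]
```

```bash

python3 -m crank '0 0 0 0 0 0.6 0.05;0 0 0 0 0 0.6 0.05;0 0 0 0 -0.01 0.6 0.05' 10
python3 - <<'E'
from fit import *
go([.531,.2418,.013],np.radians(65.4-90))
E
```

```text
time: 18.25
position: [0.5328, 0.2432, 0.0149]
tool_rot: [0.84, 0.542, 0.003, 0.001]
ft_force: [-0.3, 0.4, -0.6]
grip_width: 0.0412
t 18.25 pos [0.5328 0.2432 0.0149] 
R [[0.413, 0.911, 0.005], [0.911, -0.413, 0.002], [0.004, 0.004, -1.0]] F [-0.3  0.4 -0.6] w 0.0412 q [2.370e-01 7.090e-01 1.664e+00 1.000e-03 7.640e-01 6.620e-01]
shift units [-0.052 -0.027  0.046]
turn z units 0.043
tilt units xy [ 0.044 -0.046 -0.   ]
```

```bash

python3 -m crank '0.04 -0.04 1 -0.04 0.38 0 0.3;0 0 1 -0.017 0.396 0 0.3;0 0 1 -0.017 0.396 0 0.3;0 0 1 -0.017 0.396 0 0.3' 10
cat > arc.py <<'E'
from fit import *
import sys
P=np.array([.4557,.0755]); 
b=np.radians(float(sys.argv[1])); r=float(sys.argv[3]) if len(sys.argv)>3 else .182
g=P+r*np.array([np.cos(b),np.sin(b)]); go([g[0],g[1],float(sys.argv[2])],b-np.pi/2)
E
python3 arc.py 45.4 .013
```

```text
time: 18.75
position: [0.5803, 0.2073, 0.0136]
tool_rot: [0.923, 0.384, -0.004, -0.002]
ft_force: [0.3, 0.5, -1.0]
grip_width: 0.0305
t 18.75 pos [0.5803 0.2073 0.0136] 
R [[0.705, 0.709, -0.008], [0.709, -0.705, -0.0], [-0.006, -0.006, -1.0]] F [ 0.3  0.5 -1. ] w 0.0305 q [0.161 0.742 1.571 0.002 0.836 0.942]
shift units [0.017 0.095 0.015]
turn z units -0.045
tilt units xy [-0.065  0.067  0.   ]
```

```bash

python3 -m crank '-0.06 0.07 0.95 0 0.49 0.01 0.3;0 0 1 -0.017 0.396 0 0.3;0 0 1 -0.017 0.396 0 0.3;0 0 1 -0.017 0.396 0 0.3' 10
python3 arc.py 25.4 .013
```

```text
time: 19.25
position: [0.6204, 0.1532, 0.015]
tool_rot: [0.977, 0.215, -0.0, -0.001]
ft_force: [0.6, 0.5, 0.3]
grip_width: 0.0303
t 19.25 pos [0.6204 0.1532 0.015 ] 
R [[0.907, 0.421, -0.001], [0.421, -0.907, 0.001], [-0.0, -0.001, -1.0]] F [0.6 0.5 0.3] w 0.0303 q [0.067 0.759 1.516 0.002 0.867 1.202]
shift units [-0.002 -0.011  0.049]
turn z units -0.106
tilt units xy [-0.017  0.    -0.   ]
```

```bash

python3 -m crank '-0.02 0 0.9 -0.017 0.38 0.05 0.3;0 0 1 -0.017 0.396 0 0.3;0 0 1 -0.017 0.396 0 0.3;0 0 1 -0.017 0.396 0 0.3' 10
python3 arc.py 0.75 .013
```

```text
time: 19.75
position: [0.6368, 0.0922, 0.0149]
tool_rot: [0.999, 0.042, 0.0, -0.0]
ft_force: [0.1, -0.0, -0.6]
grip_width: 0.0306
t 19.75 pos [0.6368 0.0922 0.0149] 
R [[0.996, 0.084, 0.0], [0.084, -0.996, 0.001], [0.0, -0.001, -1.0]] F [ 0.1 -0.  -0.6] w 0.0306 q [-3.000e-02  7.640e-01  1.504e+00  1.000e-03  8.740e-01  1.456e+00]
shift units [-0.008  0.36   0.047]
turn z units 0.81
tilt units xy [-0.011 -0.002 -0.   ]
```

Next, the final bit of the swing, then close on the bar to centre it.

```bash

python3 -m crank '0 0 0.8 -0.01 0.36 0.04 0.3;0 0 0 0 0 0 0.3' 10
python3 arc.py 0.75 .013
```

```text
time: 20.0
position: [0.6377, 0.0769, 0.0142]
tool_rot: [1.0, 0.006, 0.0, -0.001]
ft_force: [-0.2, 0.8, -0.7]
grip_width: 0.0303
t 20.0 pos [0.6377 0.0769 0.0142] 
R [[1.0, 0.011, 0.0], [0.011, -1.0, 0.001], [0.0, -0.001, -1.0]] F [-0.2  0.8 -0.7] w 0.0303 q [-0.054  0.763  1.508  0.002  0.87   1.504]
shift units [-0.001 -0.025  0.031]
turn z units -0.023
tilt units xy [-0.016 -0.004  0.   ]
```

```bash

python3 -m crank '0 0 0 0 -0.02 0.03 1;0 0 0 0 0 0 1;0 0 0 0 0 0 1' 10
python3 arc.py 0.75 .013
python3 - <<'E'
from fit import *
p=cam('wrist','w14.png'); p=cam('top')
cv2.imwrite('pics/t14c.png',cv2.resize(cv2.cvtColor(p['img'][210:320,200:330],cv2.COLOR_RGB2BGR),None,fx=5,fy=5,interpolation=cv2.INTER_CUBIC))
p=cam('side')
cv2.imwrite('pics/s14c.png',cv2.resize(cv2.cvtColor(p['img'][170:290,190:340],cv2.COLOR_RGB2BGR),None,fx=5,fy=5))
E
```

```text
time: 20.38
position: [0.6375, 0.0794, 0.0134]
tool_rot: [1.0, 0.007, 0.0, -0.001]
ft_force: [1.3, -0.6, -1.5]
grip_width: 0.018
t 20.375 pos [0.6375 0.0794 0.0134] 
R [[1.0, 0.015, 0.001], [0.015, -1.0, 0.002], [0.001, -0.002, -1.0]] F [ 1.3 -0.6 -1.5] w 0.018 q [-0.051  0.765  1.508  0.002  0.868  1.504]
shift units [0.004 0.038 0.011]
turn z units 0.022
tilt units xy [-0.02  -0.006 -0.   ]
```

View pics/w14.png

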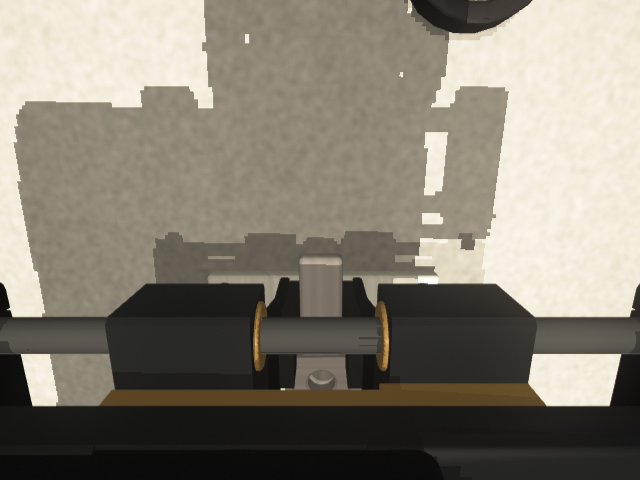

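View pics/s14c.png

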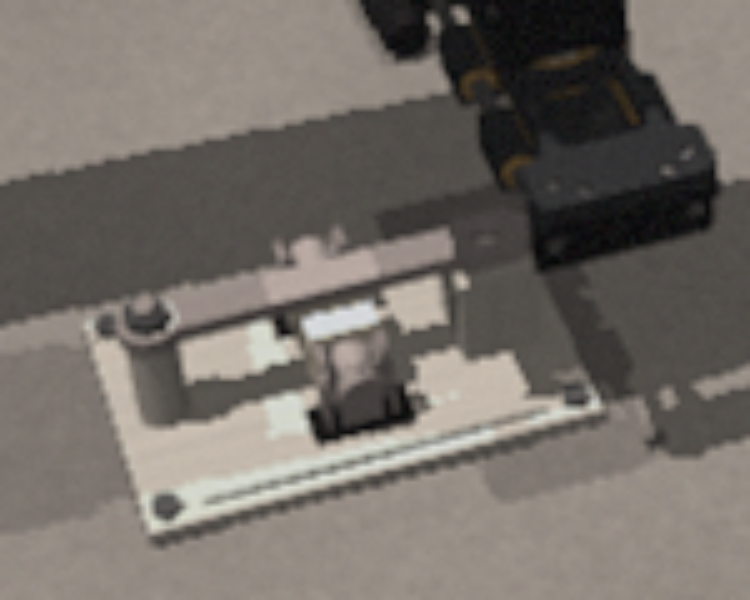

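```bash

python3 -m crank '0 0 0.02 0 0.03 0.01 1;0 0 0 0 0 0 0.2;0 0 0 0 0 0 0.2;0 0 0 0 0 -0.6 0;0 0 0 0 0 -1 0' 10
python3 -m crank '0 0 0 -0.7 0 -1 0;0 0 0 -0.9 0 -0.3 0;0 0 0 -0.9 0 0 0;0 0 0 -0.3 0 0 0;0 0 0 0 0 0 0' 10
python3 - <<'E'
from fit import *
st()
p=cam('wrist','w15.png')
cv2.imwrite('pics/w15c.png',cv2.resize(cv2.cvtColor(p['img'][150:310,220:420],cv2.COLOR_RGB2BGR),None,fx=3.6,fy=3.6,interpolation=cv2.INTER_CUBIC))
E
```

```text
time: 21.15
position: [0.634, 0.0782, 0.0745]
tool_rot: [1.0, 0.006, -0.005, -0.001]
ft_force: [-0.4, -0.2, 0.7]
grip_width: 0.0415
time: 21.78
position: [0.524, 0.0762, 0.1322]
tool_rot: [1.0, 0.005, 0.001, -0.001]
ft_force: [0.2, -0.3, 0.4]
grip_width: 0.0434
t 21.775 pos [0.524  0.0762 0.1322] 
R [[1.0, 0.011, 0.002], [0.011, -1.0, 0.002], [0.002, -0.002, -1.0]] F [ 0.2 -0.3  0.4] w 0.0434 q [-0.069  0.469  1.726  0.003  0.945  1.489]
```

View pics/w15.png

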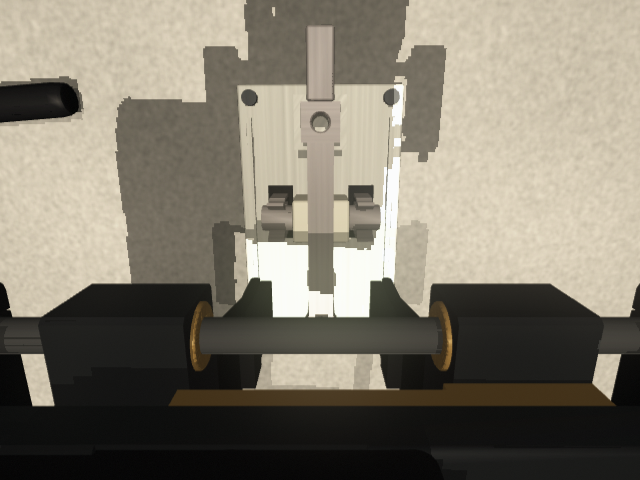

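View pics/w15c.png

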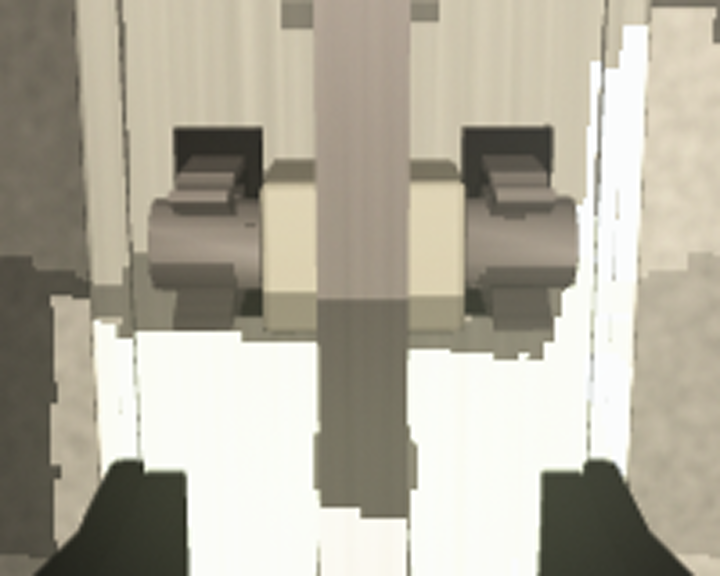

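```bash

python3 - <<'E'
from fit import *
i=cv2.imread('pics/w15.png')
cv2.imwrite('pics/w15d.png',cv2.resize(i[78:168,260:380],None,fx=6,fy=6,interpolation=cv2.INTER_CUBIC))
E
```

```text
(no output)
```

View pics/w15d.png

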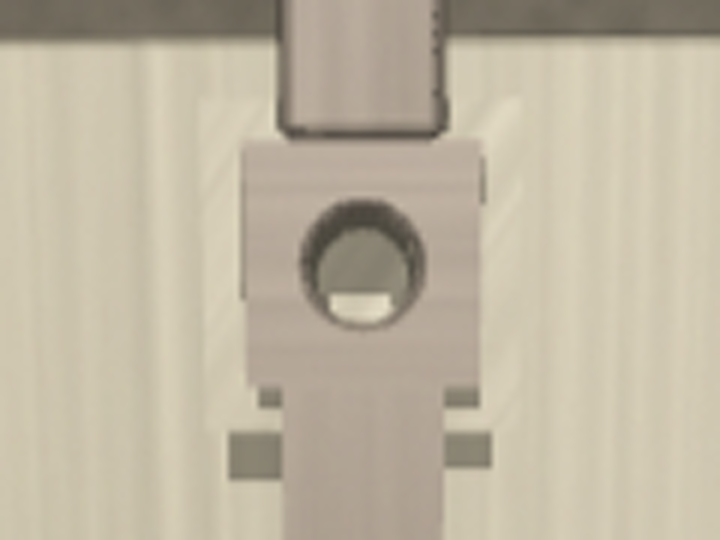

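The bar hole at (320,122) is concentric with the boss hole and floor below it. I'll measure the hole's position and then go for the pin.

```bash

python3 - <<'E'
from fit import *
p=cam('wrist'); print('hole',ray(p,(320.5,122),.065))
go([.524,-.333,.13],0)
t=cam('top'); print('hole top',proj(t,[.6035,.0775,.065]))
cv2.imwrite('pics/t16c.png',cv2.resize(cv2.cvtColor(t['img'][240:330,400:490],cv2.COLOR_RGB2BGR),None,fx=6,fy=6,interpolation=cv2.INTER_CUBIC))
E
```

```text
hole [0.60374974 0.07762548 0.065     ]
t 21.875 pos [0.5253 0.0761 0.1321] 
R [[1.0, 0.011, 0.003], [0.011, -1.0, 0.002], [0.003, -0.002, -1.0]] F [ 0.8 -0.   0. ] w 0.0437 q [-0.069  0.47   1.724  0.003  0.945  1.489]
shift units [-0.145 10.227  0.027]
turn z units -17.875
tilt units xy [-0.027 -0.033  0.   ]
hole top [267.75404665 235.99683709]
```

View pics/t16c.png

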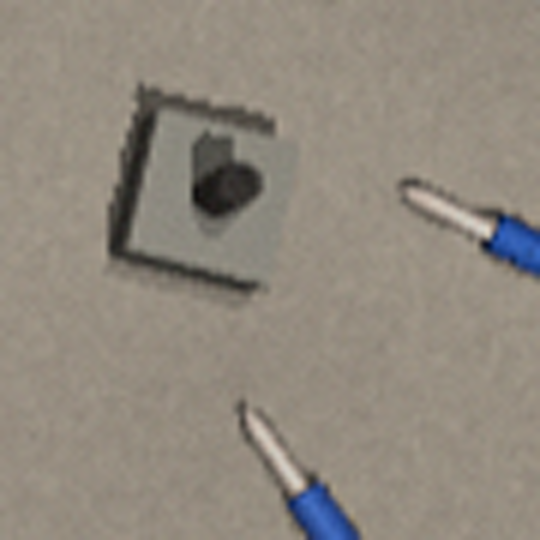

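```bash

python3 -m crank '0 0 0 0 0.93 -0.2 0;0 0 0 0 0.93 0 0;0 0 0 0 0.93 0 0;0 0 0 0 0.93 0 0;0 0 0 0 0.93 0 0' 10
python3 -m crank '0 0 0 0 0.93 0 0;0 0 0 0 0.93 0 0;0 0 0 0 0.93 0 0;0 0 0 0 0.93 0 0;0 0 0 0 0.9 0 0' 10
python3 - <<'E'
from h import *
go([.524,-.333,.10],np.radians(-89))
E
```

```text
time: 22.55
position: [0.5355, -0.1147, 0.1382]
tool_rot: [1.0, 0.008, 0.004, -0.001]
ft_force: [-0.4, 0.2, -1.0]
grip_width: 0.0436
time: 23.18
position: [0.5441, -0.3101, 0.1356]
tool_rot: [1.0, 0.008, 0.006, 0.0]
ft_force: [0.3, 0.0, 0.1]
grip_width: 0.0435
t 23.175 pos [ 0.5441 -0.3101  0.1356] 
R [[1.0, 0.015, 0.011], [0.015, -1.0, 0.0], [0.011, 0.0, -1.0]] F [0.3 0.  0.1] w 0.0435 q [-0.7    0.579  1.484  0.008  1.07   0.851]
shift units [-0.52   0.564  0.883]
turn z units -0.028
tilt units xy [ 0.002 -0.13  -0.   ]
```

```bash

python3 -m crank '0 -0.13 0 -1 0.56 0 0;0 0 0 -0.7 0 0 0;0 0 0 0 0 0 0' 10
python3 - <<'E'
from h import *
go([.524,-.333,.10],np.radians(-89))
p=cam('wrist','w17.png')
for b in spotter.boxes_of('pin_grip',p): print(b['score'],w(p,b['at']),proj(p,w(p,b['at'])))
E
```

```text
time: 23.55
position: [0.4781, -0.3416, 0.1332]
tool_rot: [1.0, 0.005, 0.001, 0.002]
ft_force: [1.3, -1.3, -0.4]
grip_width: 0.0437
t 23.55 pos [ 0.4781 -0.3416  0.1332] 
R [[1.0, 0.011, 0.003], [0.011, -1.0, -0.004], [0.003, 0.004, -1.0]] F [ 1.3 -1.3 -0.4] w 0.0437 q [-0.81   0.536  1.582 -0.     1.018  0.75 ]
shift units [ 1.147 -0.206  0.832]
turn z units -0.075
tilt units xy [ 0.043 -0.034  0.   ]
0.96 [ 0.41814582 -0.36841159  0.01300251] [350.28064564 289.30500692]
0.65 [ 0.52929028 -0.33692993  0.09940339] [313.98701921 169.40269683]
0.56 [ 0.51057154 -0.46840782  0.01888647] [478.64222099 185.98965939]
```

View pics/w17.png

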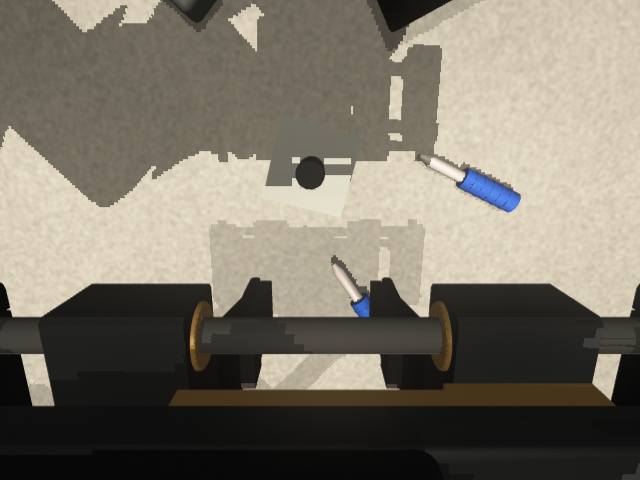

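The black pin top is at (310,172) in the block. The blue pins are lying at (480,185) and (350,290).

```bash

python3 - <<'E'
from h import *
p=cam('wrist'); r=ray(p,(310.5,171.5),.095); print(r)
go([r[0],r[1],.08],np.radians(-89))
E
```

```text
[ 0.52971248 -0.33490329  0.095     ]
t 23.7 pos [ 0.4804 -0.3414  0.1337] 
R [[1.0, 0.013, 0.005], [0.013, -1.0, -0.005], [0.005, 0.006, -1.0]] F [ 0.2  0.8 -0.4] w 0.0437 q [-0.807  0.537  1.58  -0.     1.018  0.75 ]
shift units [ 1.228 -0.152  1.349]
turn z units -0.046
tilt units xy [ 0.063 -0.058  0.   ]
```

```bash

python3 -m crank '0.06 -0.06 0 0.6 -0.1 0.3 0;0 0 0 0.57 -0.05 0.3 0;0 0 0 0 0 0.3 0' 10
python3 - <<'E'
from h import *
go([.5285,-.3345,.08],np.radians(-89))
p=cam('wrist','w18.png'); go([.5285,-.3345,.03],np.radians(-89))
E
```

```text
time: 24.08
position: [0.5333, -0.3351, 0.0982]
tool_rot: [1.0, 0.008, 0.002, 0.002]
ft_force: [-0.0, 0.1, 0.4]
grip_width: 0.0432
t 24.075 pos [ 0.5333 -0.3351  0.0982] 
R [[1.0, 0.017, 0.005], [0.017, -1.0, -0.004], [0.005, 0.004, -1.0]] F [-0.   0.1  0.4] w 0.0432 q [-0.738  0.632  1.501  0.     1.002  0.816]
shift units [-0.123 -0.019  0.455]
turn z units -0.007
tilt units xy [ 0.049 -0.054  0.   ]
t 24.125 pos [ 0.5311 -0.334   0.0962] 
R [[1.0, 0.016, 0.001], [0.016, -1.0, -0.001], [0.001, 0.001, -1.0]] F [ 0.6  0.5 -0.6] w 0.0437 q [-0.739  0.634  1.505 -0.     1.002  0.815]
shift units [-0.066  0.011  1.655]
turn z units -0.013
tilt units xy [ 0.012 -0.011 -0.   ]
```

View pics/w18.png

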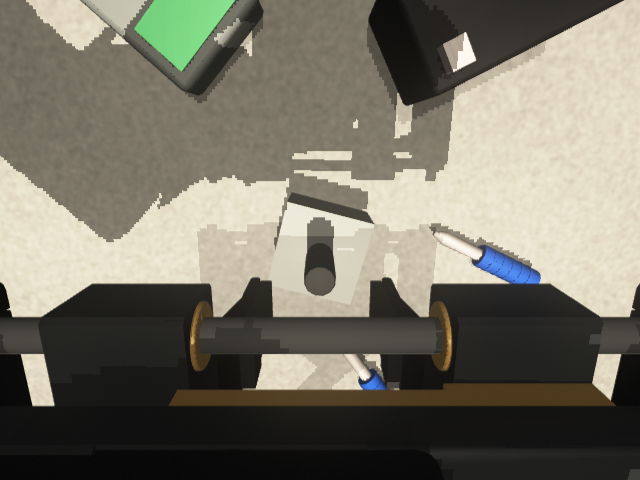

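```bash

python3 - <<'E'
from h import *
p=cam('wrist','w19.png')
g=cv2.cvtColor(p['img'],cv2.COLOR_RGB2GRAY); c=g[255:310,290:350]; ys,xs=np.where(c<60); print(xs.min()+290,xs.max()+290,ys.min()+255,ys.max()+255)
cv2.imwrite('pics/w19c.png',cv2.resize(c,None,fx=8,fy=8))
r=ray(p,(319.5,281),.095);print(r,p['xyz'])
go([r[0],r[1],.03],np.radians(-89))
E
```

```text
307 337 255 275
[ 0.52444456 -0.33309846  0.095     ] [ 0.60295094 -0.33230501  0.29775158]
t 24.175 pos [ 0.53   -0.3338  0.0967] 
R [[1.0, 0.015, -0.0], [0.015, -1.0, -0.0], [-0.0, 0.0, -1.0]] F [ 0.1 -0.5 -0.5] w 0.0432 q [-0.74   0.632  1.506 -0.     1.003  0.815]
shift units [-0.137 -0.02   1.668]
turn z units -0.023
tilt units xy [0.002 0.003 0.   ]
```

View pics/w19c.png

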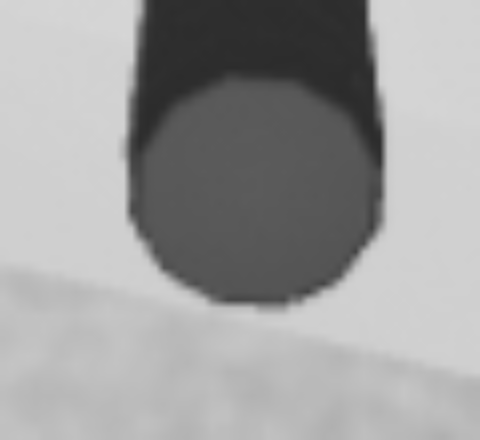

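```bash

python3 -m crank '0 0 0 -0.11 0.015 0.2 0;0 0 0 0 0 0.5 0;0 0 0 0 0 0.5 0;0 0 0 0 0 0.35 0' 15
python3 - <<'E'
from h import *
go([.5255,-.3344,.03],np.radians(-89))
E
```

```text
time: 24.68
position: [0.5231, -0.3357, 0.0345]
tool_rot: [1.0, 0.007, 0.0, 0.001]
ft_force: [-0.0, -0.4, 0.7]
grip_width: 0.0436
t 24.675 pos [ 0.5231 -0.3357  0.0345] 
R [[1.0, 0.014, 0.001], [0.014, -1.0, -0.002], [0.001, 0.002, -1.0]] F [-0.  -0.4  0.7] w 0.0436 q [-0.749  0.713  1.557 -0.002  0.87   0.808]
shift units [ 0.06  -0.031  0.113]
turn z units -0.038
tilt units xy [ 0.025 -0.007  0.   ]
```

```bash

python3 -m crank '0.02 0 -0.03 0.06 -0.03 0.1 0.2;0 0 0 0 0 0 1;0 0 0 0 0 0 1;0 0 0 0 0 0 1;0 0 0 0 0 0 1' 40
python3 - <<'E'
from h import *
go([.5255,-.3344,.03],np.radians(-89))
p=cam('wrist','w20.png')
p=cam('side')
cv2.imwrite('pics/s20c.png',cv2.resize(cv2.cvtColor(p['img'][340:460,240:390],cv2.COLOR_RGB2BGR),None,fx=5,fy=5))
E
```

```text
time: 25.3
position: [0.5254, -0.335, 0.0312]
tool_rot: [1.0, 0.008, 0.001, 0.001]
ft_force: [-0.5, 0.5, -0.1]
grip_width: 0.0169
t 25.3 pos [ 0.5254 -0.335   0.0312] 
R [[1.0, 0.016, 0.001], [0.016, -1.0, -0.001], [0.001, 0.001, -1.0]] F [-0.5  0.5 -0.1] w 0.0169 q [-0.747  0.719  1.554  0.     0.866  0.808]
shift units [ 0.003 -0.016  0.031]
turn z units -0.014
tilt units xy [ 0.013 -0.015 -0.   ]
```

View pics/w20.png

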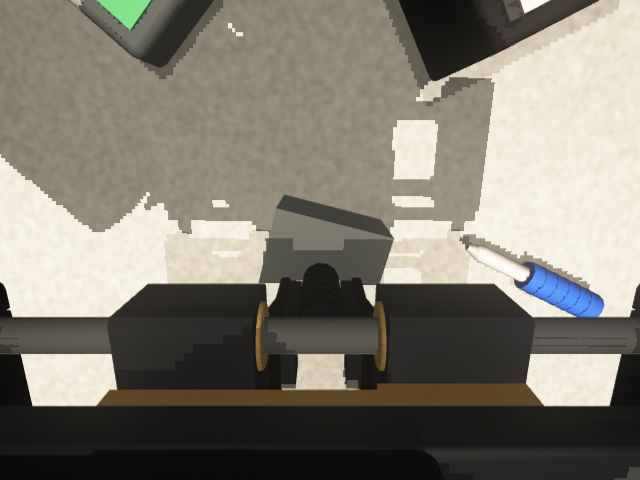

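View pics/s20c.png

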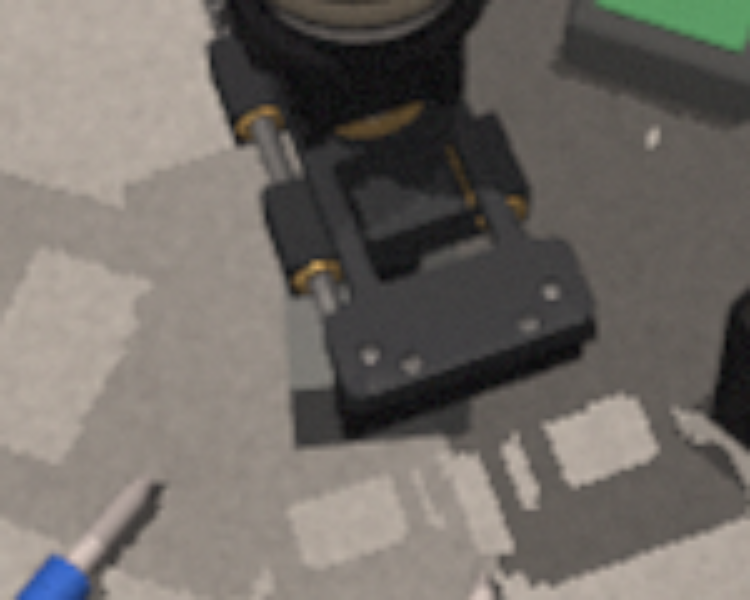

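```bash

python3 -m crank '0 0 0 0 0 -0.4 1;0 0 0 0 0 -0.6 1;0 0 0 0 0 -0.7 1;0 0 0 0 0 -0.7 1;0 0 0 0 0 -0.3 1' 45
python3 - <<'E'
from h import *
p=cam('wrist','w21.png')
go([.6037,.0776,.15],np.radians(-89))
E
```

```text
time: 26.02
position: [0.5252, -0.3348, 0.1453]
tool_rot: [1.0, 0.008, 0.001, 0.001]
ft_force: [0.3, -1.1, -0.5]
grip_width: 0.017
t 26.075 pos [ 0.5257 -0.3351  0.1463] 
R [[1.0, 0.016, 0.003], [0.016, -1.0, -0.002], [0.003, 0.002, -1.0]] F [0.8 0.8 1.1] w 0.0167 q [-0.747  0.565  1.476  0.     1.096  0.808]
shift units [  2.119 -10.285  -0.112]
turn z units -0.011
tilt units xy [ 0.028 -0.032 -0.   ]
```

View pics/w21.png

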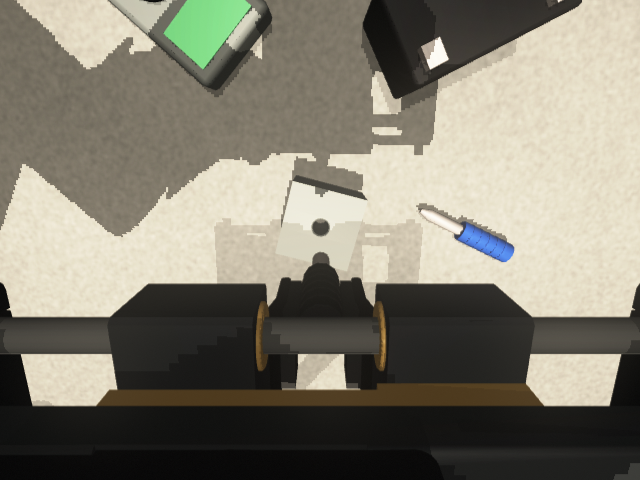

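```bash

python3 - <<'E'
from h import *
p=cam('wrist'); o=robot.get_obs(); print(o['position'])
g=cv2.cvtColor(p['img'],cv2.COLOR_RGB2GRAY); cv2.imwrite('pics/w22c.png',cv2.resize(g[210:290,280:360],None,fx=7,fy=7,interpolation=cv2.INTER_CUBIC))
print(ray(p,(320.8,228),.045))
E
```

```text
[ 0.52528112 -0.33480358  0.14474964]
[ 0.52529857 -0.33514236  0.045     ]
```

View pics/w22c.png

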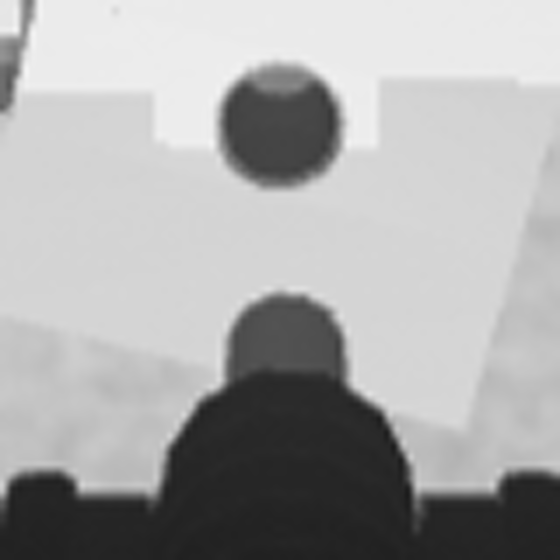

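```bash

python3 -m crank '0 0 0 0.19 -0.93 0 1;0 0 0 0.19 -0.93 0 1;0 0 0 0.19 -0.93 0 1;0 0 0 0.19 -0.93 0 1;0 0 0 0.19 -0.93 0 1' 45
python3 -m crank '0 0 0 0.19 -0.93 0 1;0 0 0 0.19 -0.93 0 1;0 0 0 0.19 -0.93 0 1;0 0 0 0.19 -0.93 0 1;0 0 0 0 0 0 1' 45
python3 - <<'E'
from h import *
p=cam('wrist','w23.png')
go([.6037,.0776,.15],np.radians(-89))
E
```

```text
time: 26.75
position: [0.5577, -0.1447, 0.1391]
tool_rot: [1.0, 0.005, -0.003, -0.001]
ft_force: [1.5, -0.0, 0.1]
grip_width: 0.0168
time: 27.38
position: [0.5823, 0.0131, 0.1328]
tool_rot: [1.0, 0.007, -0.009, -0.003]
ft_force: [-0.6, -0.0, -0.5]
grip_width: 0.0164
t 27.425 pos [0.5821 0.0117 0.1327] 
R [[1.0, 0.012, -0.019], [0.012, -1.0, 0.006], [-0.019, -0.006, -1.0]] F [ 0.4 -0.5 -0.1] w 0.017 q [-0.173  0.54   1.576  0.003  1.046  1.384]
shift units [ 0.552 -1.643 -0.432]
turn z units -0.066
tilt units xy [-0.071  0.222 -0.   ]
```

View pics/w23.png

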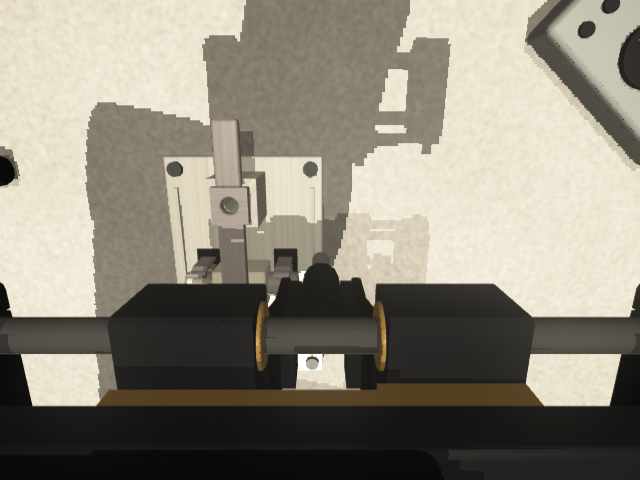

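```bash

python3 -m crank '-0.07 0.22 -0.06 0.3 -0.82 0 1;0 0 0 0 -0.82 0.3 1;0 0 0 0 0 0 1' 45
python3 - <<'E'
from h import *
go([.6037,.0776,.11],np.radians(-89))
p=cam('wrist','w24.png')
print('pred',proj(p,[.6037,.0776,.065]),p['xyz'])
E
```

```text
time: 27.8
position: [0.5924, 0.0747, 0.1182]
tool_rot: [1.0, 0.006, -0.002, 0.001]
ft_force: [-0.3, 0.3, -0.6]
grip_width: 0.0169
t 27.8 pos [0.5924 0.0747 0.1182] 
R [[1.0, 0.013, -0.003], [0.013, -1.0, -0.002], [-0.003, 0.002, -1.0]] F [-0.3  0.3 -0.6] w 0.0169 q [-0.06   0.571  1.564 -0.002  1.01   1.499]
shift units [ 0.284 -0.07   0.205]
turn z units -0.052
tilt units xy [ 0.019  0.038 -0.   ]
pred [316.87750172 227.02914742] [0.66510935 0.07622971 0.31948249]
```

View pics/w24.png

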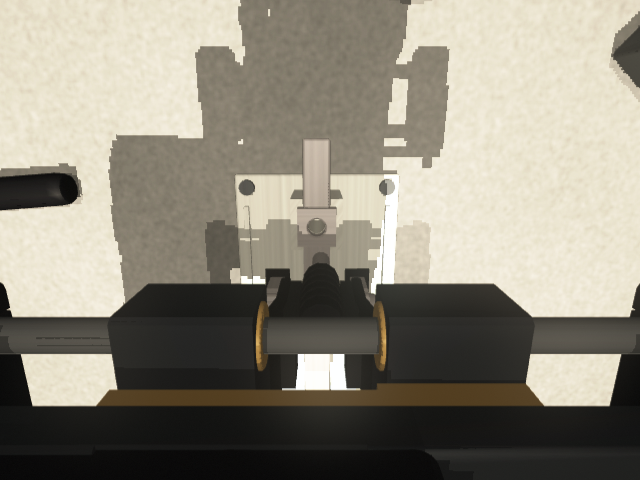

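The hole is at (317,227), exactly where predicted. I'll centre over it and lower.

```bash

python3 -m crank '0.02 0.04 -0.05 0.28 -0.07 0.2 1' 45
python3 - <<'E'
from h import *
go([.6037,.0776,.10],np.radians(-89.1))
E
```

```text
time: 27.98
position: [0.6053, 0.0748, 0.1112]
tool_rot: [1.0, 0.007, 0.002, 0.001]
ft_force: [0.7, -0.2, -0.9]
grip_width: 0.0169
t 27.975 pos [0.6053 0.0748 0.1112] 
R [[1.0, 0.015, 0.003], [0.015, -1.0, -0.001], [0.003, 0.001, -1.0]] F [ 0.7 -0.2 -0.9] w 0.0169 q [-5.900e-02  5.920e-01  1.542e+00 -1.000e-03  1.004e+00  1.497e+00]
shift units [-0.039 -0.071  0.281]
turn z units -0.009
tilt units xy [ 0.016 -0.04  -0.   ]
```

```bash

python3 -m crank '0.02 -0.04 0 -0.04 -0.1 0.2 1' 45
python3 - <<'E'
from h import *
go([.6037,.0776,.10],np.radians(-89.1))
p=cam('wrist','w25.png'); st()
p=cam('side')
cv2.imwrite('pics/s25c.png',cv2.resize(cv2.cvtColor(p['img'][170:290,190:340],cv2.COLOR_RGB2BGR),None,fx=5,fy=5))
E
```

```text
time: 28.1
position: [0.6052, 0.0773, 0.1029]
tool_rot: [1.0, 0.007, 0.001, -0.0]
ft_force: [0.9, -0.0, -0.9]
grip_width: 0.017
t 28.1 pos [0.6052 0.0773 0.1029] 
R [[1.0, 0.013, 0.002], [0.013, -1.0, 0.0], [0.002, -0.0, -1.0]] F [ 0.9 -0.  -0.9] w 0.017 q [-0.056  0.604  1.546  0.     0.989  1.502]
shift units [-0.038 -0.007  0.072]
turn z units -0.03
tilt units xy [-0.001 -0.02  -0.   ]
t 28.15 pos [0.6034 0.078  0.1016] 
R [[1.0, 0.013, -0.002], [0.013, -1.0, 0.001], [-0.002, -0.001, -1.0]] F [ 0.1  0.5 -0.7] w 0.0166 q [-5.500e-02  6.060e-01  1.548e+00  1.000e-03  9.900e-01  1.502e+00]
```

View pics/w25.png

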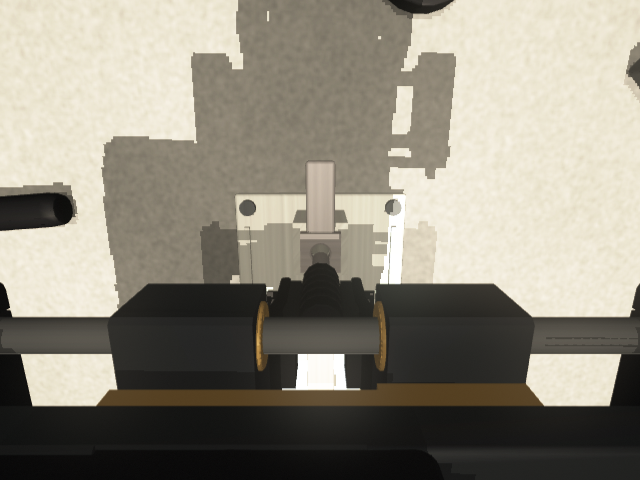

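```bash

python3 -m crank '0 0 0 0.01 0.01 0.2 1;0 0 0 0 0 0.15 1' 45
python3 - <<'E'
from h import *
go([.6037,.0776,.0512],np.radians(-89.1))
E
```

```text
time: 28.45
position: [0.6033, 0.0771, 0.0873]
tool_rot: [1.0, 0.007, -0.001, -0.0]
ft_force: [0.7, 0.4, -0.6]
grip_width: 0.0169
t 28.45 pos [0.6033 0.0771 0.0873] 
R [[1.0, 0.013, -0.002], [0.013, -1.0, 0.0], [-0.002, -0.0, -1.0]] F [ 0.7  0.4 -0.6] w 0.0169 q [-0.057  0.625  1.559  0.     0.96   1.501]
shift units [ 0.012 -0.013  0.904]
turn z units -0.029
tilt units xy [-0.004  0.027  0.   ]
```

```bash

python3 -m crank '0 0.03 0 0.01 -0.01 0.2 1;0 0 0 0 0 0.15 1' 45
python3 - <<'E'
from h import *
go([.6037,.0776,.0512],np.radians(-89.1))
E
```

```text
time: 28.7
position: [0.6034, 0.0775, 0.0723]
tool_rot: [1.0, 0.007, -0.0, -0.0]
ft_force: [0.1, 0.2, -1.0]
grip_width: 0.0169
t 28.7 pos [0.6034 0.0775 0.0723] 
R [[1.0, 0.013, -0.0], [0.013, -1.0, 0.0], [-0.0, -0.0, -1.0]] F [ 0.1  0.2 -1. ] w 0.0169 q [-0.056  0.645  1.57   0.     0.926  1.501]
shift units [ 0.008 -0.003  0.528]
turn z units -0.029
tilt units xy [-0.004  0.001 -0.   ]
```

The nose is inside the holes with no side force. Continuing to seat the pin.

```bash

python3 -m crank '0 0 0 0.005 0 0.2 1;0 0 0 0 0 0.2 1' 45
python3 - <<'E'
from h import *
go([.6037,.0776,.0512],np.radians(-89.1))
E
```

```text
time: 28.95
position: [0.6035, 0.0776, 0.0553]
tool_rot: [1.0, 0.007, -0.0, -0.0]
ft_force: [-0.6, -0.6, 0.9]
grip_width: 0.0169
t 28.95 pos [0.6035 0.0776 0.0553] 
R [[1.0, 0.013, -0.0], [0.013, -1.0, 0.0], [-0.0, -0.0, -1.0]] F [-0.6 -0.6  0.9] w 0.0169 q [-0.056  0.67   1.58   0.     0.892  1.501]
shift units [ 0.006 -0.001  0.102]
turn z units -0.027
tilt units xy [-0.004  0.003  0.   ]
```

```bash

python3 -m crank '0 0 0 0 0 0.1 1;0 0 0 0 0 0.06 1' 45
python3 - <<'E'
from h import *
go([.6037,.0776,.0512],np.radians(-89.1))
E
```

```text
time: 29.2
position: [0.6037, 0.0776, 0.05]
tool_rot: [1.0, 0.007, -0.0, -0.0]
ft_force: [-4.7, 0.1, 22.6]
grip_width: 0.0172
t 29.2 pos [0.6037 0.0776 0.05  ] 
R [[1.0, 0.014, -0.0], [0.014, -1.0, 0.0], [-0.0, -0.0, -1.0]] F [-4.7  0.1 22.6] w 0.0172 q [-0.056  0.678  1.582  0.     0.882  1.501]
shift units [-0.001  0.    -0.03 ]
turn z units -0.024
tilt units xy [-0.003  0.001  0.   ]
```

The handle is on the bar: 22 N at z 0.050, against 0.051 expected. Relaxing, releasing and lifting clear.

```bash

python3 -m crank '0 0 0 0 0 -0.03 1;0 0 0 0 0 0 0.3;0 0 0 0 0 0 0.1;0 0 0 0 0 0 0.1;0 0 0 0 0 0 0.1' 15
python3 - <<'E'
from h import *
st()
E
python3 -m crank '0 0 0 0 0 -0.5 0;0 0 0 0 0 -0.8 0;0 0 0 0 0 -0.9 0;0 0 0 -0.6 0 -0.6 0;0 0 0 -0.9 0 0 0' 15
python3 -m crank '0 0 0 -0.8 0 0 0;0 0 0 0 0 0 0' 15
python3 - <<'E'
from h import *
st()
p=cam('wrist','w26.png')
p=cam('side','s26.png')
cv2.imwrite('pics/s26c.png',cv2.resize(cv2.cvtColor(p['img'][170:290,190:340],cv2.COLOR_RGB2BGR),None,fx=5,fy=5,interpolation=cv2.INTER_CUBIC))
E
```

```text
time: 29.82
position: [0.6045, 0.0776, 0.0515]
tool_rot: [1.0, 0.007, 0.001, -0.0]
ft_force: [0.1, 0.1, -0.8]
grip_width: 0.0383
t 29.825 pos [0.6045 0.0776 0.0515] 
R [[1.0, 0.014, 0.002], [0.014, -1.0, 0.0], [0.002, -0.0, -1.0]] F [ 0.1  0.1 -0.8] w 0.0383 q [-0.056  0.676  1.581  0.     0.883  1.501]
time: 30.45
position: [0.5457, 0.0763, 0.1657]
tool_rot: [1.0, 0.007, 0.001, -0.0]
ft_force: [-1.3, 0.5, -1.6]
grip_width: 0.0439
time: 30.7
position: [0.5101, 0.0761, 0.166]
tool_rot: [1.0, 0.007, 0.001, -0.0]
ft_force: [0.7, -0.3, -0.1]
grip_width: 0.0437
t 30.7 pos [0.5101 0.0761 0.166 ] 
R [[1.0, 0.013, 0.001], [0.013, -1.0, 0.0], [0.001, -0.0, -1.0]] F [ 0.7 -0.3 -0.1] w 0.0437 q [-0.069  0.404  1.724  0.     1.013  1.488]
```

View pics/w26.png

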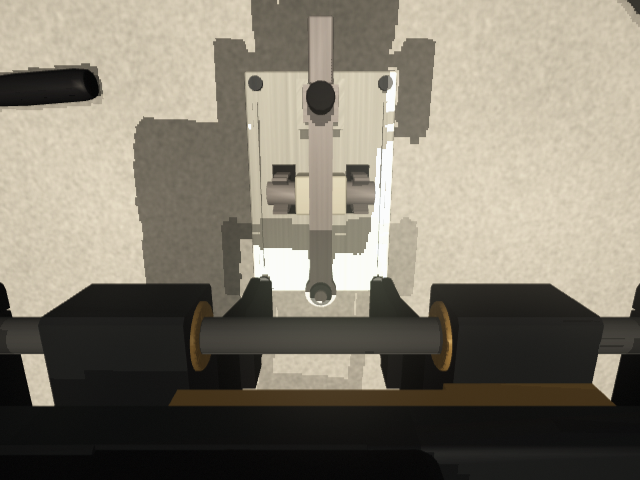

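View pics/s26c.png

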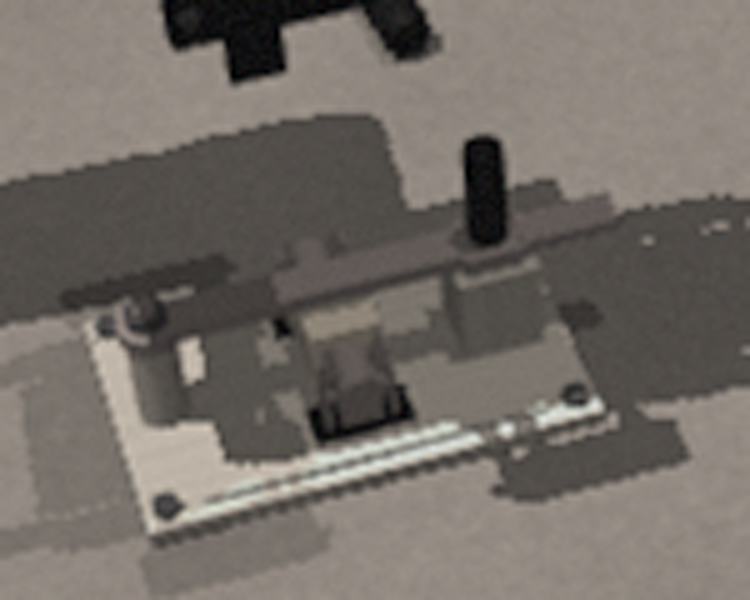

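View pics/s26.png

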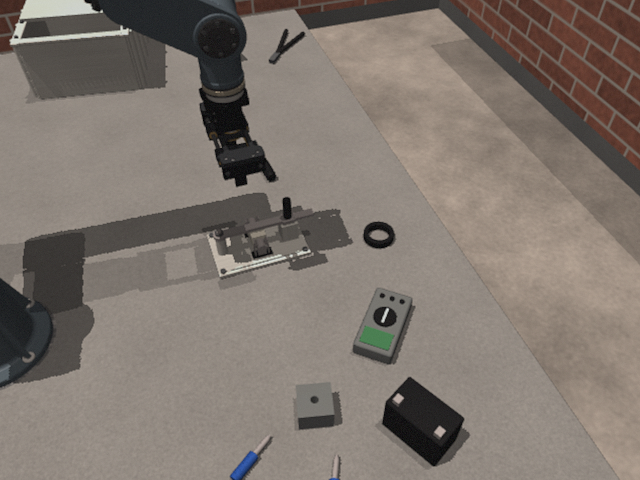

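The pin stands upright with its handle on the bar, at about (287,208) in the side view. The fuse is seated and central under the bar. The meter, tape and battery are at the same pixels as at the start, and nothing is touching. Handing in.

```bash
python3 - <<'E'
from h import *
print(robot.hand_in()); print(robot.get_obs()['time'])
E
```

```text
the job is handed in; nothing more can be done
None
the job is handed in; nothing more can be done
```

The job is done in the order asked and handed in at about 31 s, with no verdict reported. I pressed the fuse home, swung the bar over it until its hole lay over the boss hole, then pushed the black pin through both holes.

**Last checks**
- **Fuse:** it pushed in with 8.9 N at the clips and stopped firmly at 45.7 N wrist force. The height was within 0.5 mm of home, and in the last picture it sits central under the bar.
- **Bar:** its hole looked concentric with the boss hole to about 0.5 mm before the pin went in.
- **Pin:** it went in with no side force and stopped on the bar at 22.6 N, within about 1 mm of the expected height. In the last pictures it stands upright with its handle on the bar and the gripper clear.
- **Bystanders:** the meter, tape roll and battery are at the same pixels as at the start. I did not compare the screwdriver's position; the arm worked near it, but I saw no sign of contact.

**What did not go as expected**
- **First grasp:** the gripper closed on empty air above the fuse. The real fingertips are about 35 mm short of the reported TCP, so I allowed for that from then on.
- **Blue pins:** both look-alikes stood at the start and are now lying on the bench. I noticed the first one down during the fuse grasp. I don't know whether the arm brushed them or they tipped over on their own.
- **Camera positions:** the top camera's positions were about 3 mm off the wrist camera's, so I used the wrist camera for the fine fits.

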